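Pack the camp stove: find the spacer that fits under the sprung keeper

ROBOT

A 6-joint arm with a two-finger parallel gripper is mounted at the origin on the work surface. World frame = base frame: x ahead of the robot, y to its left, z up, the work surface at z = 0. Lengths are in m, angles in rad, forces in N, time in s.
With the tool pointing down it reaches from about 0.275 to 0.85 m from the base axis. Payload 19 kg.
Tool frame: the origin (TCP) lies at the very end of the fingers, on their centre line; the grasp point (between the pads) lies 19 mm behind it; z points along the fingers, y is the direction in which the jaws open and shut (so a half turn about z gives the same grasp; the last joint's range is limited). The gripper opens to 85 mm and grips with 20 to 120 N. Pads are 22 mm wide; open, the fingers measure 114 mm over their backs; the gripper's body (76 mm by 85 mm) begins 54 mm behind the grasp point. The pads swing forward as they close: fully open they stand 13 mm farther back than shut.
Start: joints at [1.087, 0.15, 1.437, -0, 1.554, -0.134], TCP at [0.197, 0.54, 0.231] pointing down, gripper open.
Joint ranges: [-2.8, 2.8], [-0.68, 2.1], [0.12, 2.68], [-1.39, 4.53], [0.16, 2.79], [-2.81, 2.81]. Speed limits (rad/s): [1.89, 1.89, 2.22, 3.01, 3.01, 3.01].

INTERFACE

Orientations are given as a rotation vector (axis times angle).
In Python, from cell import * gives the robot as it stands.
- The arm moves only by the tool jog_arm, never from a script. Its argument "moves" is a list of rows, each a list of 3 entries, a list of its own where there are three numbers: the shift along the tool's x, y, z in m, then the turn, a rotation vector about the tool's x, y, z in degrees, then the finger opening in m, from 0 to 0.0854. A call has 1 to 8 rows; each row shifts and turns the commanded pose from where the row before left it, along the tool's axes as they then stand; what a row does not reach is not made up. A row lasts 1/12 s, in which the tool goes at most 41.7 mm and 7.16 degrees, less where a joint would pass 70% of its speed; a pose out of reach is approached as far as the arm can. A call with a gripper value outside its range is refused whole. The fingers move at their own pace and stop on an object; "newtons" is the grip in N (left out, the last holds). Time passes only in rows, so rows that do not move let the fingers close. It gives the time, the measured TCP pose, the force and the opening at its end, in the units of the state.
- read_state(): the state, without advancing time (a new reading comes with each control period).
- grab_frame(name): name is "side" or "top"; returns a dict with "color" (480x640x3 uint8, red, green, blue), "camera_matrix" (3x3 intrinsics, pixels), "k1" (the pictures are not rectified: a ray, as slopes to the right and down, at radius r is drawn at 1 + k1 r^2 times it, then the intrinsics apply), "R" (3x3) and "t" (3): a world point X has camera coordinates R X + t. Camera axes: x right, y down, z forward; pixel columns grow to the right and rows downward; lengths in m; the calibration is good to about 2 mm. A picture is of the moment at which its call begins. There is no depth.
- sign_off(): hands the job in, once; it reports no verdict.
The state is a dict: "time": time; "joint_pos": joint angles; "dq": joint speeds; "joint_efforts": joint torques, N m; "position": TCP position; "orientation": TCP orientation; "force": force on the tool from outside, world axes, zero at the start; "wrist_torque": the same for the moment, N m; "width": opening from 0.0 (shut) to 1.0 (fully open).
Only numpy, scipy, OpenCV 4.12 (cv2) and the standard library are available. Lean on these libraries where they do the work, as an engineer would, in place of code of your own. Each camera call takes 0.05 s, during which the arm holds its last target.

TASK

Pack the camp stove for the road: by trying the three oak spacers, find the one that slides snugly into the gap between the stove's side and the orange sprung keeper, so that the keeper is pushed back and grips it, and leave that one upright and pushed fully down onto the cradle plate, midway along the keeper. Feel your way gently: a spacer that sticks is too thick and must not be forced, one that drops in loose is too thin. The two that are not used must end up standing in the rack, and everything else stays where it is.

Things in the scene. Friction and masses are not known exactly. Their poses are not given: they have to be found in the camera images.
- cradle: dark steel plate (300 x 345 mm, 8 mm thick) fixed to the bench, with a green camp stove on it. Origin: bench level, under the stove's flat side face, midway along the orange keeper. x runs along the face and the keeper, y from the face into the stove, z up. The face is the plane y = 0, 270 mm long; the stove's top is 74 mm up, its pot supports (over 55 mm from the face) 97 mm.
- face_top (a point): point on the stove's side face (cradle y = 0), midway along the keeper, 64 mm above the bench: upper edge of the flat face, which runs from 8 to 64 mm; above it a bevel leans back 5 mm to 74 mm. From 52 to 64 mm up the face is clear of the keeper, so a spacer's foot can be brought against it there from the -y side and then slid down along it.
- gap_floor (a point): foot of the stove's face on the plate, midway along the keeper, 8 mm above the bench; the gap lies on its -y side (cradle axes). Keeper: orange bar, 90 mm long, parallel to the face, flat from 12 to 40 mm up, then a lead-in leaning 5.6 mm away to 52 mm up; nothing on its side is higher. The gap at rest is 8, 12 or 16 mm wide (within 0.3), different each time and not reported.
- gap_mouth (a point): point on the stove's face midway along the keeper, 52 mm above the bench: level of the keeper's top edge. The keeper is sprung: 3 N at rest, 6 N at its hard stop 4 mm back. The right spacer is 2 mm thicker than the gap at rest: it pushes the keeper 2 mm back and rubs (1 to 8 N of push, 4 to 5 N towards the stove). A thinner one has 2 mm play or more; a thicker one sticks, foot 38 to 52 mm up.
- rack: dark wooden rack, fixed, 90 x 225 mm, 53 mm high. Origin: centre of its underside; z up, y along the row of three bays at y = -70, 0, +70 mm. Bays are 21 mm wide in y, 60 mm long in x, floor 8 mm up, side walls 8 mm thick to 53 mm, end walls to 38 mm. A spacer stands upright in each at the start, its thickness along the rack's y, in any order.
- spacer10_mid (a point): centre of the oak spacer 10 mm thick with a yellow top band (12 mm high): an upright board 50 mm (its x) by 10 mm (its y, the thickness) by 115 mm high (its z), 40 g; foot 57.5 mm below this point, top 57.5 mm above. The foot's long edges are bevelled 2 mm. Take it across the thickness, near the top. Fully down by the stove this point is 65.5 mm above the bench.
- spacer14_mid (a point): centre of the oak spacer 14 mm thick with a blue top band (12 mm high): an upright board 50 mm (its x) by 14 mm (its y, the thickness) by 115 mm high (its z), 56 g; foot 57.5 mm below this point, top 57.5 mm above. The foot's long edges are bevelled 2 mm. Take it across the thickness, near the top. Fully down by the stove this point is 65.5 mm above the bench.
- spacer18_mid (a point): centre of the oak spacer 18 mm thick with a red top band (12 mm high): an upright board 50 mm (its x) by 18 mm (its y, the thickness) by 115 mm high (its z), 72 g; foot 57.5 mm below this point, top 57.5 mm above. The foot's long edges are bevelled 2 mm. Take it across the thickness, near the top. Fully down by the stove this point is 65.5 mm above the bench.
Not all that is in view belongs to the job. What is shaped like the part that bears spacer14_mid but purple is not meant.

How it is judged:
By the outcome, as a careful person would: the job done as asked, in the order asked, and still so for the second after the job is handed in, with the robot touching nothing.
It also fails if it takes over 72 s, if anything falls off the work surface, if the arm or the gripper's body presses on something with over 40 N, if the wrist force passes 120 N, or if a joint passes its speed limit or range.

## Working session

There is one attempt and no reset: what is moved stays moved. The work goes in short steps, Python scripts to look and compute and a tool call to move; the robot and the scene stay as the last step left them, time stands still between calls to the robot, and variables do not carry over. Pictures are saved under pics/ and viewed, and the job is handed in when it is done.

Besides the shell and the picture viewer there is one more tool, called after ">>>" as name(argument=value, ...), one argument or row to a line, values as JSON. jog_arm: Moves the arm, as the interface text tells. Its arguments: {"type":"object","properties":{"moves":{"type":"array","items":{"type":"array"}},"newtons":{"type":"number"}},"required":["moves"]}

```bash
ls; mkdir -p pics; python3 - <<'E'
from cell import *
import cv2,pickle
print(read_state())
d={}
for n in("side","top"):
    f=grab_frame(n);d[n]=f
    cv2.imwrite(f"pics/{n}0.png",f["color"][:,:,::-1])
    print(n,f["camera_matrix"],f["k1"],f["R"],f["t"])
pickle.dump(d,open("f0.pkl","wb"))
E
```

```text
pics
{'time': 0.0, 'joint_pos': array([ 1.08698611e+00,  1.50989771e-01,  1.43802646e+00, -1.35589161e-05,
        1.55380699e+00, -1.34001514e-01]), 'dq': array([ 3.59303093e-04,  8.84238488e-04, -6.78022747e-04,  1.30699394e-03,
        4.74904924e-04,  3.24332072e-05]), 'joint_efforts': array([ 3.43024121e-04, -7.13051605e+01, -5.70871925e+01, -1.03055336e-04,
        8.89259332e-03,  1.97187154e-05]), 'position': array([0.19696973, 0.53994624, 0.23067559]), 'orientation': array([-5.46617634e-01, -3.09330581e+00,  1.84773894e-03]), 'force': array([ 0.25074982, -0.06186265,  0.15718802]), 'wrist_torque': array([-0.02428769,  0.0446939 , -0.02508946]), 'width': 0.9994232502872252}
side [[492.15791905   0.         325.33611928]
 [  0.         492.15791905 235.91816459]
 [  0.           0.           1.        ]] -0.0966517284686974 [[ 0.96600931 -0.25762966 -0.02128325]
 [-0.14573803 -0.47475562 -0.86796747]
 [ 0.21350982  0.84156643 -0.49616479]] [-0.48973796  0.09345558  0.78741049]
top [[437.38544135   0.         322.01397226]
 [  0.         437.38544135 219.90996398]
 [  0.           0.           1.        ]] -0.0499196213630795 [[-0.01514084 -0.99969499 -0.01951112]
 [-0.99612715  0.01677132 -0.08631   ]
 [ 0.0866109   0.01812875 -0.99607726]] [-0.08461748  0.50153157  0.75874227]
```

View pics/side0.png

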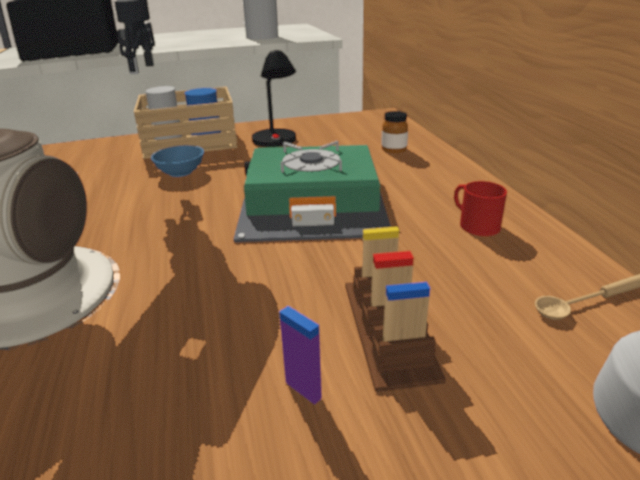

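View pics/top0.png

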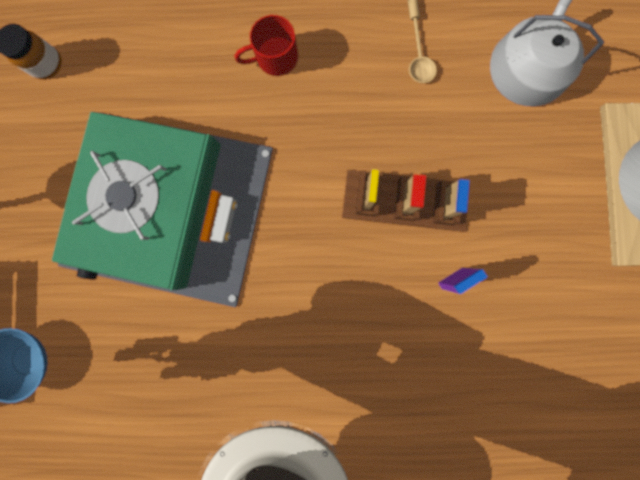

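```bash
cat > h.py <<'E'
import numpy as np,cv2,pickle
def proj(f,X):
    X=np.atleast_2d(np.asarray(X,float)); c=X@f["R"].T+f["t"]; s=c[:,:2]/c[:,2:]
    s=s*(1+f["k1"]*(s**2).sum(1,keepdims=True)); K=f["camera_matrix"]
    return s@K[:2,:2].T+K[:2,2]
def ray(f,uv):
    K=f["camera_matrix"]; uv=np.atleast_2d(np.asarray(uv,float)); d=np.array([f["k1"],0,0,0,0.])
    s=cv2.undistortPoints(uv[:,None],K,d)[:,0]
    D=np.c_[s,np.ones(len(s))]@f["R"]; C=-f["R"].T@f["t"]; return C,D
def onz(f,uv,z):
    C,D=ray(f,uv); return C+D*((z-C[2])/D[:,2])[:,None]
def mask(f,name):
    h=cv2.cvtColor(f["color"],cv2.COLOR_RGB2HSV).astype(int); H,S,V=h[...,0],h[...,1],h[...,2]
    m={"yellow":(H>=22)&(H<=32)&(S>190)&(V>120),"blue":(H>=100)&(H<=118)&(S>150)&(V>110),
       "red":((H<=4)|(H>=176))&(S>200)&(V>110),"green":(H>=60)&(H<=90)&(S>110)&(V>40),
       "orange":(H>=8)&(H<=15)&(S>215)&(V>150)}[name]
    return m.astype(np.uint8)
def blobs(m,amin=30):
    n,l,st,c=cv2.connectedComponentsWithStats(m)
    return [(st[i],c[i],l==i) for i in range(1,n) if st[i][4]>=amin]
E
python3 - <<'E'
from h import *
d=pickle.load(open("f0.pkl","rb")); f=d["top"]
for n in["yellow","blue","red","orange","green"]:
    for st,c,l in blobs(mask(f,n)):
        r=cv2.minAreaRect(np.argwhere(l)[:,::-1].astype(np.float32))
        print(n,st,c.round(1),[np.round(x,1) for x in (r[0],r[1],r[2])],onz(f,[c],0.123).round(4))
for k,(x0,y0,x1,y1) in {"a":(330,150,490,300),"b":(40,100,290,310)}.items():
    s=800//(x1-x0) if k=="b" else 4
    cv2.imwrite(f"pics/top0{k}.png",cv2.resize(f["color"][y0:y1,x0:x1,::-1],None,fx=s,fy=s,interpolation=cv2.INTER_CUBIC)[:600,:800])
f=d["side"]
cv2.imwrite("pics/side0a.png",cv2.resize(f["color"][130:290,220:430,::-1],None,fx=3.6,fy=3.6,interpolation=cv2.INTER_CUBIC))
for f in d.values(): print(-f["R"].T@f["t"])
E
```

```text
yellow [369 169  10  34 251] [373.8 185.4] [array([373.8, 185.4]), array([ 7.9, 33.1]), np.float64(4.6)] [[ 0.5438 -0.1759  0.123 ]]
blue [457 180  12  32 291] [462.3 195.7] [array([462.3, 195.5]), array([ 9.4, 31.1]), np.float64(4.4)] [[ 0.5253 -0.3131  0.123 ]]
blue [455 270  31  23 294] [470.1 280.8] [array([469.9, 280.8]), array([ 9.6, 32.2]), np.float64(59.4)] [[ 0.394  -0.3196  0.123 ]]
red [235  16  60  59 914] [271.6  47.2] [array([268. ,  43.8]), array([42.1, 59.5]), np.float64(34.2)] [[ 0.7735 -0.0171  0.123 ]]
red [412 175  14  32 376] [418.5 190.4] [array([418.6, 190.4]), array([12.3, 31.6]), np.float64(4.8)] [[ 0.5347 -0.2451  0.123 ]]
green [   54   114   165   175 14442] [140.8 201.8] [array([136.6, 200.5]), array([135.1, 159.1]), np.float64(13.2)] [[0.5248 0.1915 0.123 ]]
[ 0.31859159 -0.7444607   0.46137854]
[ 0.43259268 -0.10675807  0.79740213]
```

```bash
sleep 1
```

```text
(no output)
```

View pics/top0a.png

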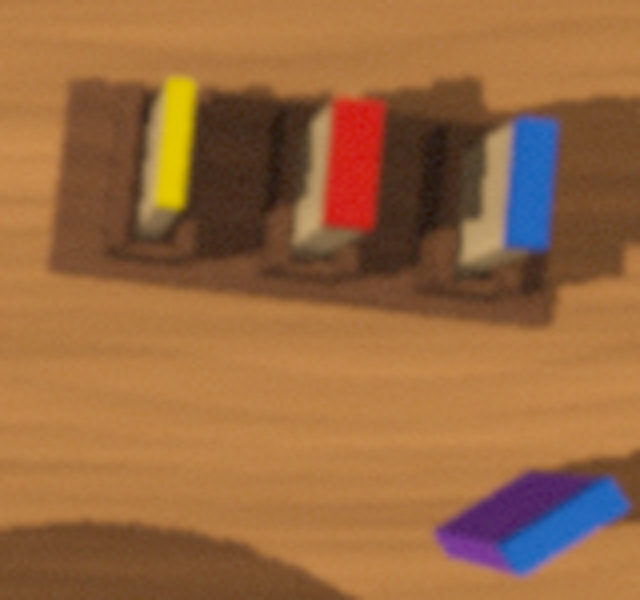

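View pics/top0b.png

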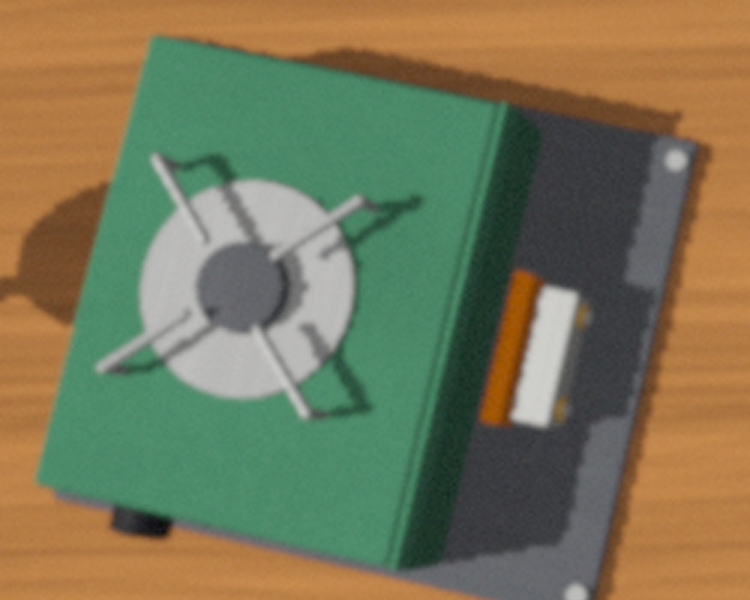

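View pics/side0a.png

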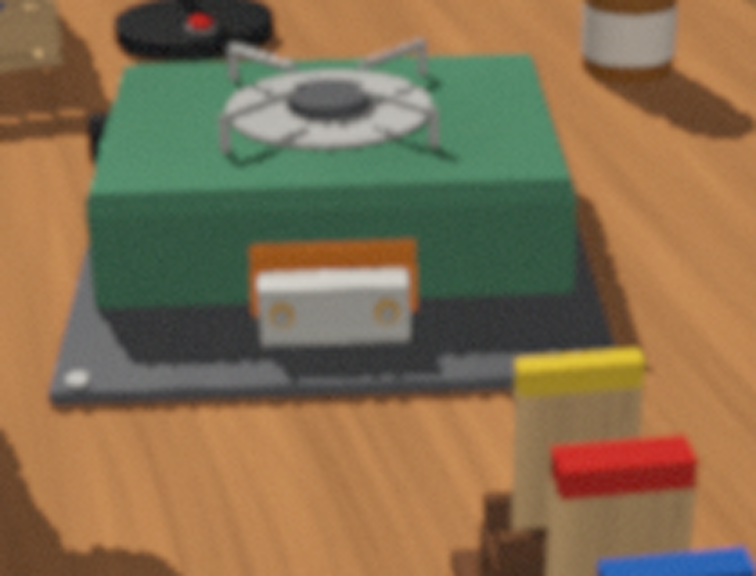

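```bash
python3 - <<'E'
from h import *
d=pickle.load(open("f0.pkl","rb")); f=d["top"]
h=cv2.cvtColor(f["color"],cv2.COLOR_RGB2HSV)
for r in (150,180,200,212,224,250,270):
    print(r,[(c,tuple(int(v) for v in f["color"][r,c])) for c in range(170,245)][:: 1][max(0,int(202-(r-150)*.25)-170):][:36])
E
```

```text
150 [(202, (62, 116, 89)), (203, (66, 129, 97)), (204, (68, 128, 96)), (205, (52, 100, 78)), (206, (36, 74, 57)), (207, (31, 64, 48)), (208, (36, 65, 49)), (209, (27, 57, 41)), (210, (34, 58, 46)), (211, (28, 53, 38)), (212, (31, 57, 43)), (213, (30, 54, 40)), (214, (35, 56, 41)), (215, (27, 50, 36)), (216, (21, 48, 37)), (217, (20, 49, 39)), (218, (34, 54, 46)), (219, (42, 58, 51)), (220, (53, 58, 59)), (221, (60, 60, 64)), (222, (58, 56, 62)), (223, (58, 61, 61)), (224, (60, 61, 64)), (225, (55, 55, 61)), (226, (58, 58, 62)), (227, (48, 56, 57)), (228, (59, 60, 65)), (229, (57, 56, 62)), (230, (56, 57, 62)), (231, (58, 57, 64)), (232, (57, 58, 59)), (233, (58, 57, 64)), (234, (58, 58, 63)), (235, (56, 58, 62)), (236, (54, 54, 58)), (237, (54, 58, 62))]
180 [(194, (58, 111, 87)), (195, (60, 113, 85)), (196, (69, 129, 99)), (197, (67, 121, 93)), (198, (48, 92, 69)), (199, (38, 69, 51)), (200, (27, 60, 45)), (201, (32, 60, 47)), (202, (36, 63, 51)), (203, (23, 53, 38)), (204, (29, 55, 43)), (205, (32, 55, 42)), (206, (26, 50, 38)), (207, (27, 51, 39)), (208, (35, 59, 46)), (209, (26, 
[... 3626 characters left out ...]
96)), (175, (71, 131, 99)), (176, (60, 109, 83)), (177, (44, 81, 59)), (178, (36, 67, 49)), (179, (39, 67, 53)), (180, (34, 60, 52)), (181, (25, 53, 42)), (182, (35, 60, 48)), (183, (33, 55, 44)), (184, (30, 51, 39)), (185, (27, 57, 42)), (186, (25, 48, 32)), (187, (29, 53, 40)), (188, (28, 56, 42)), (189, (29, 58, 42)), (190, (35, 56, 48)), (191, (51, 59, 55)), (192, (58, 63, 64)), (193, (57, 57, 62)), (194, (55, 62, 62)), (195, (57, 60, 60)), (196, (62, 63, 66)), (197, (58, 60, 64)), (198, (60, 61, 66)), (199, (57, 62, 60)), (200, (60, 60, 64)), (201, (57, 60, 64)), (202, (60, 59, 64)), (203, (60, 60, 64)), (204, (62, 64, 67)), (205, (61, 62, 65)), (206, (60, 60, 65)), (207, (58, 61, 65))]
```

```bash
cat > cr.py <<'E'
from h import *
def cross(row,lv,c0,c1,up):
    for c in range(c0,c1):
        a,b=row[c],row[c+1]
        if (a<lv<=b) if up else (a>=lv>b): return c+(lv-a)/(b-a)
def fitline(P):
    P=np.array(P); vx,vy,x,y=cv2.fitLine(P[:,:2].astype(np.float32),cv2.DIST_HUBER,0,.001,.001).ravel(); return np.array([x,y]),np.array([vx,vy])
def lines(f,orows=range(196,238)):
    I=cv2.GaussianBlur(f["color"],(3,3),0).astype(float); T=[];F=[];O=[]
    for r in range(150,285):
        c=int(205.3-(r-150)*.245)
        t=cross(I[r,:,1],95,c-6,c+6,False)
        if t: T.append((t,r))
        if (r<183 or r>246):
            q=cross(I[r,:,0],44,c+8,c+24,True)
            if q: F.append((q,r))
    for r in orows:
        c=int(205.3-(r-150)*.245)
        q=cross(I[r,:,0],98,c+8,c+24,True)
        if q: O.append((q,r))
    return T,F,O
E
python3 - <<'E'
from cr import *
d=pickle.load(open("f0.pkl","rb")); f=d["top"]
T,F,O=lines(f); print(len(T),len(F),len(O))
res={}
for k,P,z in(("T",T,.064),("F",F,.008),("O",O,.040)):
    W=onz(f,P,z); p,v=fitline(W); v*=np.sign(v[0]); n=np.array([-v[1],v[0]])
    res[k]=(p,v,n); print(k,p.round(4),np.degrees(np.arctan2(v[1],v[0])).round(2),"resid",np.std((W[:,:2]-p)@n).round(5))
p,v,n=res["T"]
pf,vf,nf=res["F"]; po=res["O"][0]
print("F vs T",(pf-p)@n,"O vs T",(po-p)@n,"O vs F",(po-pf)@nf)
E
```

```text
135 71 42
T [0.5125 0.1313] -13.02 resid 9e-05
F [0.494  0.1288] -13.08 resid 0.00026
O [0.5085 0.1134] -13.03 resid 9e-05
F vs T -0.0065543437 O vs T -0.018343266 O vs F -0.011770227
```

```bash
python3 - <<'E'
from cr import *
d=pickle.load(open("f0.pkl","rb")); f=d["top"]; s=d["side"]
v=np.array([np.cos(np.radians(-13.05)),np.sin(np.radians(-13.05))]); n=np.array([-v[1],v[0]])
# keeper ends, top view: walk along line in world at z=.046, offset n
pf=np.array([0.494,0.1288])
def samp(f,P): 
    uv=proj(f,P).astype(np.float32); return cv2.remap(f["color"],uv[:,:1],uv[:,1:],cv2.INTER_LINEAR)[:,0]
a=np.arange(-.09,.11,.001)
for off,z in((-.015,.044),(-.017,.05),(-.016,.046)):
    P=np.c_[pf+a[:,None]*v+off*n,np.full(len(a),z)]
    c=samp(f,P)[:,0].astype(float); m=np.where(c>98)[0]; 
    lo,hi=a[m[0]],a[m[-1]]; print("top ends",lo,hi,hi-lo,"ctr",(pf+(lo+hi)/2*v))
for off,z in((-.019,.050),(-.018,.048)):
    P=np.c_[pf+a[:,None]*v+off*n,np.full(len(a),z)]
    I=samp(s,P).astype(float);c=I[:,0]-I[:,2]; m=np.where(c>60)[0]
    if len(m): lo,hi=a[m[0]],a[m[-1]]; print("side ends",lo,hi,hi-lo,"ctr",(pf+(lo+hi)/2*v))
# face corners extents from T line ends (z=.074)
def rect(f,name,near):
    b=min(blobs(mask(f,name),60),key=lambda b:np.hypot(*(b[1]-near))); 
    return b
for n_,tn in(("yellow",(374,185)),("red",(418,190)),("blue",(462,196))):
    st,c,l=rect(f,n_,tn)
    P=np.argwhere(l)[:,::-1].astype(np.float32)
    W=onz(f,P,.123)[:,:2].astype(np.float32)*1000
    r=cv2.minAreaRect(W); print(n_,np.round(r[0],1),np.round(r[1],1),round(r[2],2), "centroid",W.mean(0).round(1))
    st2,c2,l2=rect(s,n_,{"yellow":(380,234),"red":(392,262),"blue":(407,292)}[n_])
    print("   side bbox",st2,"pred top corners span",proj(s,[[W.mean(0)[0]/1000,W.mean(0)[1]/1000,.123]]).round(1), "c",c2.round(1))
E
```

```text
top ends -0.02499999999999994 0.06600000000000014 0.09100000000000008 ctr [0.51397055 0.12417107]
top ends -0.023999999999999938 0.06500000000000014 0.08900000000000008 ctr [0.51397055 0.12417107]
top ends -0.02499999999999994 0.06600000000000014 0.09100000000000008 ctr [0.51397055 0.12417107]
side ends -0.023999999999999938 0.06400000000000014 0.08800000000000008 ctr [0.51348347 0.12428397]
side ends -0.02499999999999994 0.06500000000000014 0.09000000000000008 ctr [0.51348347 0.12428397]
yellow [ 543.8 -176. ] [12.3 52.2] 84.02 centroid [ 543.9 -175.9]
   side bbox [364 228  34  11 203] pred top corners span [[380.8 229.5]] c [381.4 233.6]
red [ 534.9 -245.3] [19.1 49.8] 83.32 centroid [ 534.7 -245.2]
   side bbox [374 252  39  16 385] pred top corners span [[393.  255.4]] c [392.6 259.4]
blue [ 525.7 -313.1] [14.7 49. ] 83.02 centroid [ 525.4 -313.1]
   side bbox [387 283  42  16 524] pred top corners span [[407. 286.]] c [407.1 290.7]
```

>>> jog_arm(
  moves=[
    [[0,0,0],[0,0,-6.35],0.05],
    [[0,0,0],[0,0,-6.35],0.05],
    [[-0.0167,-0.0309,0],[0,0,0],0.05],
    [[-0.0167,-0.0309,0],[0,0,0],0.05],
    [[-0.0167,-0.0309,0],[0,0,0],0.05],
    [[-0.0167,-0.0309,0],[0,0,0],0.05],
    [[-0.0167,-0.0309,0],[0,0,0],0.05],
    [[-0.0167,-0.0309,0],[0,0,0],0.05],
  ],
  newtons=30,
)

```text
time: 0.77
position: [0.2727, 0.3419, 0.231]
orientation: [-0.2, -3.135, 0.001]
force: [1.5, 1.0, 0.0]
width: 0.586
```

>>> jog_arm(
  moves=[
    [[-0.0167,-0.0309,0],[0,0,0],0.05],
    [[-0.0167,-0.0309,0],[0,0,0],0.05],
    [[-0.0167,-0.0309,0],[0,0,0],0.05],
    [[-0.0167,-0.0309,0],[0,0,0],0.05],
    [[-0.0167,-0.0309,0],[0,0,0],0.05],
    [[-0.0167,-0.0309,0],[0,0,0],0.05],
    [[-0.0167,-0.0309,0],[0,0,0],0.05],
    [[-0.0167,-0.0309,0],[0,0,0],0.05],
  ],
)

```text
time: 1.43
position: [0.3737, 0.0795, 0.2313]
orientation: [0.201, 3.135, -0.0]
force: [1.4, 0.5, -0.3]
width: 0.583
```

>>> jog_arm(
  moves=[
    [[-0.0167,-0.0309,0],[0,0,0],0.05],
    [[-0.0167,-0.0309,0],[0,0,0],0.05],
    [[-0.0167,-0.0309,0],[0,0,0],0.05],
    [[-0.0167,-0.0309,0],[0,0,0],0.05],
    [[-0.0167,-0.0309,0],[0,0,0],0.05],
    [[-0.0167,-0.0309,0],[0,0,0],0.05],
    [[-0.0167,-0.0309,0],[0,0,0],0.05],
    [[-0.0167,-0.0309,0],[0,0,0],0.05],
  ],
)

```text
time: 2.1
position: [0.4747, -0.1829, 0.231]
orientation: [-0.202, -3.135, -0.0]
force: [1.2, 0.7, -0.8]
width: 0.582
```

```bash
cat >> h.py <<'E'
def delta(target,yaw=None,st=None):
    "remaining shift in tool axes (mm); yaw = desired heading of tool y (deg)"
    from cell import read_state
    from scipy.spatial.transform import Rotation as Ro
    st=st or read_state(); R=Ro.from_rotvec(st["orientation"]).as_matrix()
    h=np.degrees(np.arctan2(R[1,1],R[0,1]))
    print("t",round(st["time"],2),"pos",(st["position"]*1000).round(1),"z",R[:,2].round(4),"head",h.round(2),"F",st["force"].round(1),"w",round(st["width"]*85.4,1),"q",np.round(st["joint_pos"],2))
    if yaw is not None: print("turn tool z",-(yaw-h)); 
    if yaw is not None:
        c,s=np.cos(np.radians(yaw-h)),np.sin(np.radians(yaw-h)); R=np.array([[c,-s,0],[s,c,0],[0,0,1]])@R
    print("shift mm (after turn)",(R.T@(np.array(target)-st["position"])*1000).round(1))
E
python3 -c "
from h import *
delta([.5255,-.3131,.231],82.7)"
```

```text
t 2.1 pos [ 474.7 -182.9  231. ] z [-4.e-04  1.e-04 -1.e+00] head 82.63 F [ 1.2  0.7 -0.8] w 49.7 q [-0.52  0.01  1.59 -0.    1.54 -1.96]
turn tool z -0.06585387155197964
shift mm (after turn) [ -66.9 -122.7   -0. ]
```

>>> jog_arm(
  moves=[
    [[-0.0167,-0.0309,0],[0,0,0],0.05],
    [[-0.0167,-0.0309,0],[0,0,0],0.05],
    [[-0.0167,-0.0309,0],[0,0,0],0.05],
    [[-0.01,-0.02,0],[0,0,0],0.05],
    [[0,0,0],[0,0,0],0.05],
    [[0,0,0],[0,0,0],0.05],
  ],
)

```text
time: 2.6
position: [0.5196, -0.3013, 0.2303]
orientation: [-0.203, -3.134, -0.001]
force: [0.6, 0.6, 0.8]
width: 0.583
```

```bash
python3 -c "
from h import *
delta([.5255,-.3131,.094],82.7)"
```

```text
t 2.6 pos [ 519.6 -301.3  230.3] z [-1.4e-03  9.0e-04 -1.0e+00] head 82.58 F [0.6 0.6 0.8] w 49.8 q [-0.65  0.21  1.38 -0.    1.56 -2.09]
turn tool z -0.11801659110359708
shift mm (after turn) [ -7.5 -11.1 136.3]
```

>>> jog_arm(
  moves=[
    [[-0.007,-0.011,0.03],[0,0,0],0.05],
    [[0,0,0.035],[0,0,0],0.05],
    [[0,0,0.03],[0,0,0],0.05],
    [[0,0,0.02],[0,0,0],0.05],
    [[0,0,0.013],[0,0,0],0.05],
    [[0,0,0.008],[0,0,0],0.05],
    [[0,0,0],[0,0,0],0.05],
    [[0,0,0],[0,0,0],0.05],
  ],
)

```text
time: 3.27
position: [0.5257, -0.3122, 0.0964]
orientation: [0.201, 3.134, -0.001]
force: [-0.3, -0.0, 0.4]
width: 0.586
```

```bash
python3 - <<'E'
from h import *
from cell import *
delta([.5255,-.3131,.094],82.7)
f=grab_frame("side");g=grab_frame("top")
a=cv2.resize(f["color"][200:400,300:500,::-1],(400,400));b=cv2.resize(g["color"][120:280,360:520,::-1],(400,400))
cv2.imwrite("pics/g1.png",np.hstack([a,b]))
E
```

```text
t 3.27 pos [ 525.7 -312.2   96.4] z [ 8.e-04 -7.e-04 -1.e+00] head 82.68 F [-0.3 -0.   0.4] w 50.0 q [-0.66  0.3   1.53 -0.    1.31 -2.1 ]
turn tool z -0.022703047564590406
shift mm (after turn) [ 0.1 -0.9  2.4]
```

View pics/g1.png

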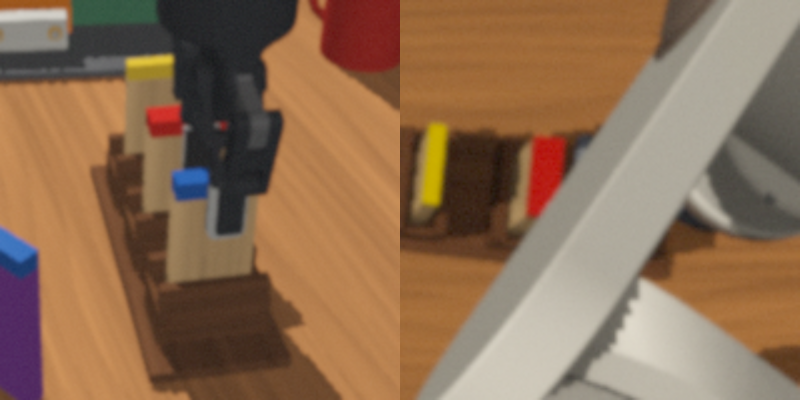

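>>> jog_arm(
  moves=[
    [[0,-0.0005,0.001],[0,0,0],0.03],
    [[0,0,0],[0,0,0],0.02],
    [[0,0,0],[0,0,0],0.012],
    [[0,0,0],[0,0,0],0.005],
    [[0,0,0],[0,0,0],0.005],
    [[0,0,0],[0,0,0],0.005],
  ],
  newtons=35,
)

```text
time: 3.87
position: [0.5254, -0.313, 0.0948]
orientation: [0.201, 3.135, -0.001]
force: [-0.7, -0.6, 5.5]
width: 0.157
```

```bash
python3 -c "
from h import *
delta([.5255,-.3131,.164],82.7)"
```

```text
t 3.87 pos [ 525.4 -313.    94.8] z [ 6.e-04 -7.e-04 -1.e+00] head 82.66 F [-0.7 -0.6  5.5] w 13.4 q [-0.66  0.3   1.53 -0.    1.3  -2.11]
turn tool z -0.04229887503205987
shift mm (after turn) [ -0.1  -0.1 -69.2]
```

>>> jog_arm(
  moves=[
    [[0,0,-0.01],[0,0,0],0.005],
    [[0,0,-0.02],[0,0,0],0.005],
    [[0,0,-0.03],[0,0,0],0.005],
    [[0,0,-0.03],[0,0,0],0.005],
    [[0,0.015,0],[0,0,2.8],0.005],
    [[0,0.03,0],[0,0,2.9],0.005],
  ],
)

```text
time: 4.37
position: [0.5325, -0.2704, 0.1867]
orientation: [0.364, 3.118, -0.003]
force: [0.1, -0.1, -0.4]
width: 0.156
```

```bash
python3 -c "
from h import *
delta([.5081,.0998,.175],77)"
```

```text
t 4.37 pos [ 532.5 -270.4  186.7] z [ 0.0024 -0.0025 -1.    ] head 76.69 F [ 0.1 -0.1 -0.4] w 13.3 q [-0.6   0.21  1.45 -0.    1.47 -1.94]
turn tool z -0.30956742794295167
shift mm (after turn) [107.1 355.2  10.7]
```

>>> jog_arm(
  moves=[
    [[0.0089,0.029,0],[0,0,0],0.005],
    [[0.0089,0.029,0],[0,0,0],0.005],
    [[0.0089,0.029,0],[0,0,0],0.005],
    [[0.0089,0.029,0],[0,0,0],0.005],
    [[0.0089,0.029,0],[0,0,0],0.005],
    [[0.0089,0.029,0],[0,0,0],0.005],
    [[0.0089,0.029,0],[0,0,0],0.005],
    [[0.0089,0.029,0],[0,0,0],0.005],
  ],
)

```text
time: 5.03
position: [0.515, -0.0249, 0.185]
orientation: [0.357, 3.121, -0.0]
force: [1.5, -0.2, 0.3]
width: 0.059
```

>>> jog_arm(
  moves=[
    [[0.0089,0.029,0],[0,0,0],0.005],
    [[0.0089,0.029,0],[0,0,0],0.005],
    [[0.0089,0.029,0],[0,0,0],0.005],
    [[0.0089,0.025,0],[0,0,0],0.005],
    [[0,0,0],[0,0,0],0.005],
    [[0,0,0],[0,0,0],0.005],
    [[0,0,0],[0,0,0],0.005],
  ],
)

```text
time: 5.62
position: [0.5061, 0.0906, 0.1847]
orientation: [0.356, 3.121, -0.0]
force: [-0.5, -0.5, 0.2]
width: 0.06
```

```bash
python3 - <<'E'
from h import *
from cell import *
delta([.5081,.0998,.145],77)
f=grab_frame("side");g=grab_frame("top")
a=cv2.resize(f["color"][110:260,220:420,::-1],None,fx=3.5,fy=3.5,interpolation=cv2.INTER_CUBIC)
cv2.imwrite("pics/s2.png",a);cv2.imwrite("pics/t2.png",g["color"][:,:,::-1])
E
```

```text
t 5.62 pos [506.1  90.6 184.7] z [ 1.e-04 -3.e-04 -1.e+00] head 76.98 F [-0.5 -0.5  0.2] w 5.1 q [ 0.03  0.04  1.65 -0.    1.45 -1.32]
turn tool z -0.01711063594493112
shift mm (after turn) [ 0.1  9.4 39.7]
```

View pics/s2.png

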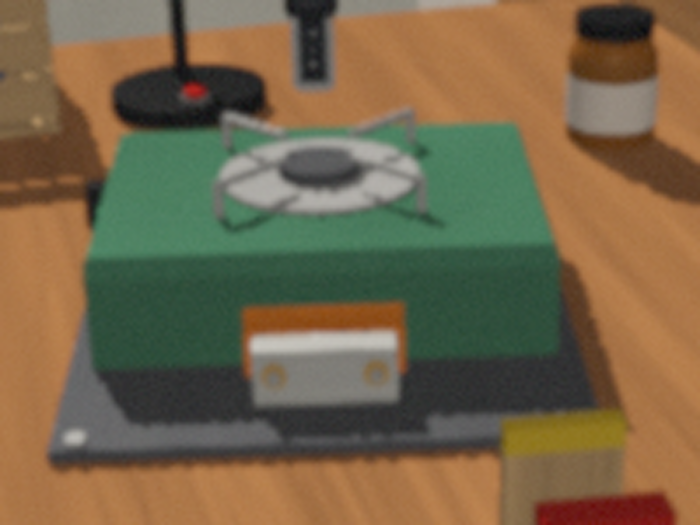

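View pics/t2.png

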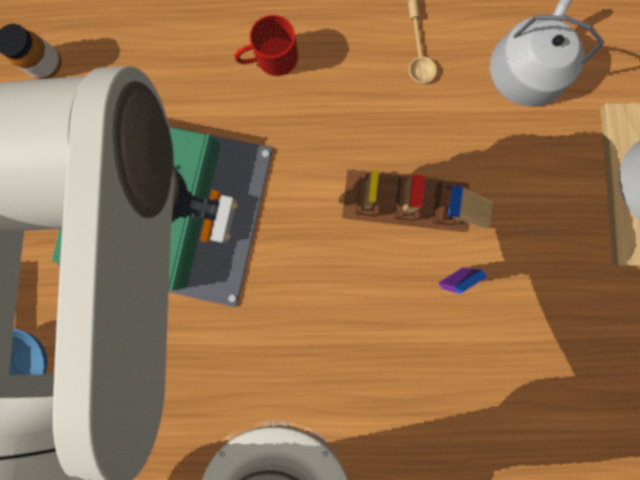

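```bash
python3 - <<'E'
from h import *
from cell import *
f=grab_frame("side");g=grab_frame("top")
pickle.dump({"side":f,"top":g},open("f3.pkl","wb"))
a=cv2.resize(f["color"][210:410,270:490,::-1],(400,400),interpolation=cv2.INTER_CUBIC);b=cv2.resize(g["color"][140:260,330:500,::-1],(400,400*120//170),interpolation=cv2.INTER_CUBIC)
b=np.vstack([b,np.zeros((400-b.shape[0],400,3),np.uint8)])
cv2.imwrite("pics/g3.png",np.hstack([a,b]))
E
```

```text
(no output)
```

View pics/g3.png

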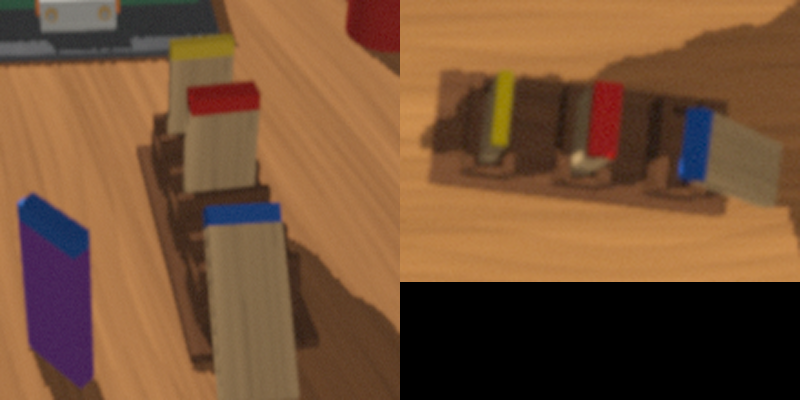

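```bash
python3 - <<'E'
from h import *
d=pickle.load(open("f3.pkl","rb"))
f,g=d["side"],d["top"]
cv2.imwrite("pics/s3b.png",cv2.resize(f["color"][290:450,340:480,::-1],None,fx=3.7,fy=3.7,interpolation=cv2.INTER_CUBIC))
cv2.imwrite("pics/t3b.png",cv2.resize(g["color"][170:240,430:510,::-1],None,fx=8,fy=8,interpolation=cv2.INTER_CUBIC))
E
```

```text
(no output)
```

View pics/s3b.png

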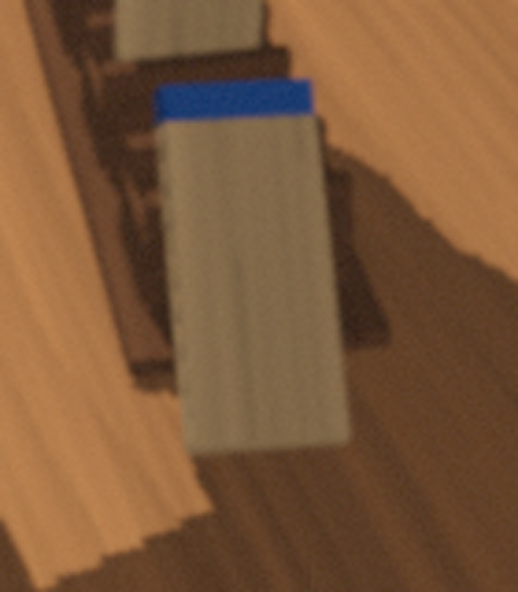

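View pics/t3b.png

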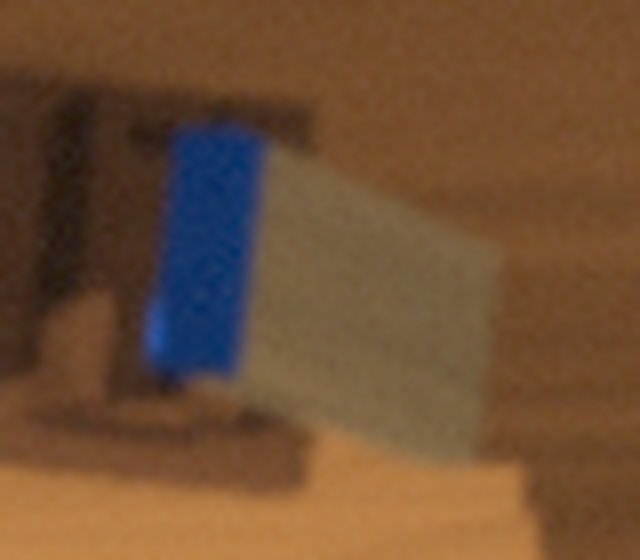

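```bash
cat >> h.py <<'E'
def tri(f,a,g,b):
    C1,D1=ray(f,[a]);C2,D2=ray(g,[b]);D1=D1[0];D2=D2[0]
    k=np.linalg.lstsq(np.c_[D1,-D2],C2-C1,rcond=None)[0]
    p,q=C1+k[0]*D1,C2+k[1]*D2; return (p+q)/2,np.linalg.norm(p-q)
E
python3 - <<'E'
from h import *
d=pickle.load(open("f3.pkl","rb"));f,g=d["side"],d["top"]
S=lambda a:np.array(a)/3.7+[340-.36,290-.36]
T=lambda a:np.array(a)/8+[430-.44,170-.44]
P={}
for k,a,b in(("bL",(163,124),(240,380)),("bR",(316,115),(266,143)),("fL",(190,455),(475,462)),("fR",(348,442),(500,248))):
    P[k],e=tri(f,S(a),g,T(b)); print(k,(P[k]*1000).round(1),"gap mm",round(e*1000,1))
ax=((P["bL"]+P["bR"])-(P["fL"]+P["fR"]))/2; print("len",np.linalg.norm(ax),"axis",ax/np.linalg.norm(ax))
for a,b in(("bL","bR"),("fL","fR")): v=P[b]-P[a]; print(np.linalg.norm(v),v/np.linalg.norm(v))
E
```

```text
bL [ 495.6 -320.1   79.8] gap mm 0.5
bR [ 545.4 -328.3   78. ] gap mm 0.1
fL [ 481.4 -393.3    9.4] gap mm 2.6
fR [ 530.4 -401.9    8.2] gap mm 1.9
len 0.10247218430447909 axis [0.14277106 0.71568015 0.68368   ]
0.05046765188374465 [ 0.98604831 -0.16261658 -0.03556094]
0.049835359129906165 [ 0.98481257 -0.17207341 -0.02312894]
```

>>> jog_arm(
  moves=[
    [[0,-0.005,-0.005],[0,0,7],0.068],
    [[0,0,0],[0,0,7],0.068],
    [[0,0,0],[0,0,7],0.068],
    [[0,0,0],[0,0,7],0.068],
    [[0,0,0],[0,0,7],0.068],
    [[0,0,0],[0,0,7],0.068],
    [[0,0,0],[0,0,7],0.068],
    [[0,0,0],[0,0,7],0.068],
  ],
)

```text
time: 6.48
position: [0.505, 0.0853, 0.1893]
orientation: [-1.79, -2.582, 0.0]
force: [-0.6, -0.4, 0.2]
width: 0.797
```

>>> jog_arm(
  moves=[
    [[0,0,0],[0,0,7],0.068],
    [[0,0,0],[0,0,7],0.068],
    [[0,0,0],[0,0,7],0.068],
    [[0,0,0],[0,0,7],0.068],
    [[0,0,0],[0,0,2.6],0.068],
  ],
)

```text
time: 6.9
position: [0.505, 0.0853, 0.1893]
orientation: [2.409, 2.016, -0.0]
force: [-0.3, -0.2, -0.3]
width: 0.795
```

```bash
python3 -c "
from h import *
delta([.5209,-.3215,.185],-9.6)"
```

```text
t 6.9 pos [505.   85.3 189.3] z [-2.e-04 -2.e-04 -1.e+00] head -10.14 F [-0.3 -0.2 -0.3] w 67.9 q [ 0.02  0.04  1.65 -0.    1.46  0.19]
turn tool z -0.5393727133263155
shift mm (after turn) [-398.4   83.5    4.3]
```

>>> jog_arm(
  moves=[
    [[-0.0332,0.0073,0],[0,0,0],0.068],
    [[-0.0332,0.0073,0],[0,0,0],0.068],
    [[-0.0332,0.0073,0],[0,0,0],0.068],
    [[-0.0332,0.0073,0],[0,0,0],0.068],
    [[-0.0332,0.0073,0],[0,0,0],0.068],
    [[-0.0332,0.0073,0],[0,0,0],0.068],
    [[-0.0332,0.0073,0],[0,0,0],0.068],
    [[-0.0332,0.0073,0],[0,0,0],0.068],
  ],
)

```text
time: 7.57
position: [0.5175, -0.1881, 0.1894]
orientation: [2.401, 2.025, -0.0]
force: [1.6, -0.2, -0.2]
width: 0.796
```

>>> jog_arm(
  moves=[
    [[-0.0332,0.0073,0],[0,0,0],0.068],
    [[-0.0332,0.0073,0],[0,0,0],0.068],
    [[-0.0332,0.0073,0],[0,0,0],0.068],
    [[-0.0332,0.0073,0],[0,0,0],0.068],
    [[0,0,0],[0,0,0],0.068],
    [[0,0,0],[0,0,0],0.068],
    [[0,0,0],[0,0,0],0.068],
  ],
)

```text
time: 8.15
position: [0.5241, -0.3217, 0.189]
orientation: [-2.401, -2.025, 0.0]
force: [-0.2, 1.1, 0.3]
width: 0.796
```

```bash
python3 -c "
from h import *
delta([.5209,-.3215,.055],-9.6)"
```

```text
t 8.15 pos [ 524.1 -321.7  189. ] z [-5.e-04  5.e-04 -1.e+00] head -9.71 F [-0.2  1.1  0.3] w 68.0 q [-0.68  0.25  1.4   0.    1.49 -0.51]
turn tool z -0.10733850720986204
shift mm (after turn) [ -0.3  -3.1 134. ]
```

>>> jog_arm(
  moves=[
    [[0,-0.003,0.03],[0,0,0],0.068],
    [[0,0,0.035],[0,0,0],0.068],
    [[0,0,0.03],[0,0,0],0.068],
    [[0,0,0.02],[0,0,0],0.068],
    [[0,0,0.01],[0,0,0],0.068],
    [[0,0,0.006],[0,0,0],0.068],
    [[0,0,0],[0,0,0],0.068],
    [[0,0,0],[0,0,0],0.068],
  ],
)

```text
time: 8.82
position: [0.5221, -0.321, 0.0596]
orientation: [2.399, 2.026, 0.0]
force: [-0.7, 0.3, 1.1]
width: 0.796
```

```bash
python3 - <<'E'
from h import *
from cell import *
delta([.5209,-.3215,.055],-9.6)
f=grab_frame("side")
cv2.imwrite("pics/s4.png",cv2.resize(f["color"][210:420,300:500,::-1],None,fx=2.8,fy=2.8,interpolation=cv2.INTER_CUBIC))
E
```

```text
t 8.82 pos [ 522.1 -321.    59.6] z [ 0.0011 -0.0011 -1.    ] head -9.62 F [-0.7  0.3  1.1] w 68.0 q [-0.68  0.34  1.56 -0.    1.24 -0.51]
turn tool z -0.019619661874855865
shift mm (after turn) [-0.6 -1.1  4.6]
```

View pics/s4.png

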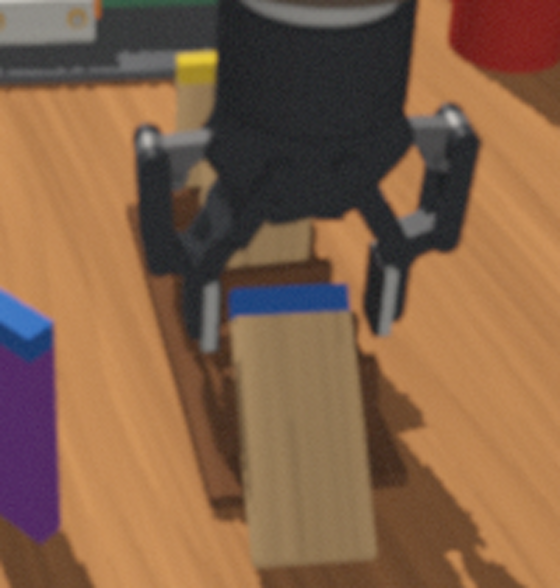

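>>> jog_arm(
  moves=[
    [[0,-0.001,0.003],[0,0,0],0.06],
    [[0,0,0],[0,0,0],0.052],
    [[0,0,0],[0,0,0],0.045],
    [[0,0,0],[0,0,0],0.04],
    [[0,0,0],[0,0,0],0.04],
    [[0,0,0],[0,0,0],0.04],
  ],
  newtons=60,
)

```text
time: 9.37
position: [0.5207, -0.321, 0.0558]
orientation: [2.4, 2.026, -0.0]
force: [-2.2, -0.6, 6.0]
width: 0.574
```

>>> jog_arm(
  moves=[
    [[0,0,-0.005],[0,0,0],0.04],
    [[0,0,-0.01],[0,0,0],0.04],
    [[0,0,-0.02],[0,0,0],0.04],
    [[0,0,-0.025],[0,0,0],0.04],
    [[0,0,-0.025],[0,0,0],0.04],
    [[0,0,-0.025],[0,0,0],0.04],
    [[0,0,0],[0,0,0],0.04],
    [[0,0,0],[0,0,0],0.04],
  ],
)

```text
time: 10.03
position: [0.5211, -0.3211, 0.1674]
orientation: [2.398, 2.025, 0.001]
force: [-0.2, 0.1, -0.4]
width: 0.572
```

```bash
python3 - <<'E'
from h import *
from cell import *
delta([.5209,-.3215,.055],-9.6)
f=grab_frame("side")
cv2.imwrite("pics/s5.png",cv2.resize(f["color"][150:400,280:500,::-1],None,fx=2.4,fy=2.4,interpolation=cv2.INTER_CUBIC))
E
```

```text
t 10.03 pos [ 521.1 -321.1  167.4] z [ 0.0023 -0.0019 -1.    ] head -9.64 F [-0.2  0.1 -0.4] w 48.8 q [-0.68  0.25  1.44  0.    1.44 -0.51]
turn tool z -0.038812028774557916
shift mm (after turn) [ -0.3  -0.4 112.4]
```

View pics/s5.png

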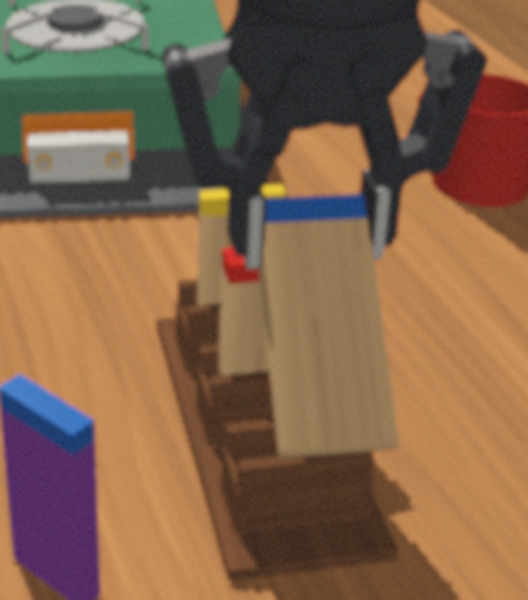

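>>> jog_arm(
  moves=[
    [[0,0,-0.03],[0,6,0],0.04],
    [[0,0,0],[0,6,0],0.04],
    [[0,0,0],[0,6,0],0.04],
    [[0,0,0],[0,6,0],0.04],
    [[0,0,0],[0,6,0],0.04],
    [[0,0,0],[0,6,0],0.04],
    [[0,0,0],[0,6,0],0.04],
    [[0,0,0],[0,4.5,0],0.04],
  ],
)

```text
time: 10.75
position: [0.52, -0.3213, 0.194]
orientation: [-1.903, -1.604, -0.824]
force: [-0.3, -0.4, -1.4]
width: 0.573
```

>>> jog_arm(
  moves=[
    [[0,0,0],[0,0,0],0.04],
    [[0,0,0],[0,0,0],0.04],
  ],
)

```text
time: 10.92
position: [0.5202, -0.3212, 0.1935]
orientation: [-1.908, -1.608, -0.817]
force: [-1.0, -0.4, -0.4]
width: 0.569
```

```bash
python3 - <<'E'
from h import *
from cell import *
delta([.5209,-.3215,.055])
f=grab_frame("side");g=grab_frame("top")
pickle.dump({"side":f,"top":g},open("f6.pkl","wb"))
cv2.imwrite("pics/s6.png",cv2.resize(f["color"][100:400,260:520,::-1],None,fx=2,fy=2,interpolation=cv2.INTER_CUBIC))
cv2.imwrite("pics/t6.png",cv2.resize(g["color"][120:270,340:540,::-1],None,fx=4,fy=4,interpolation=cv2.INTER_CUBIC))
E
```

```text
t 10.92 pos [ 520.2 -321.2  193.5] z [ 0.1206  0.7151 -0.6885] head -9.7 F [-1.  -0.4 -0.4] w 48.6 q [-0.96  0.55  1.19  0.59  1.97 -0.71]
shift mm (after turn) [-100.6    1.    95.2]
```

View pics/s6.png

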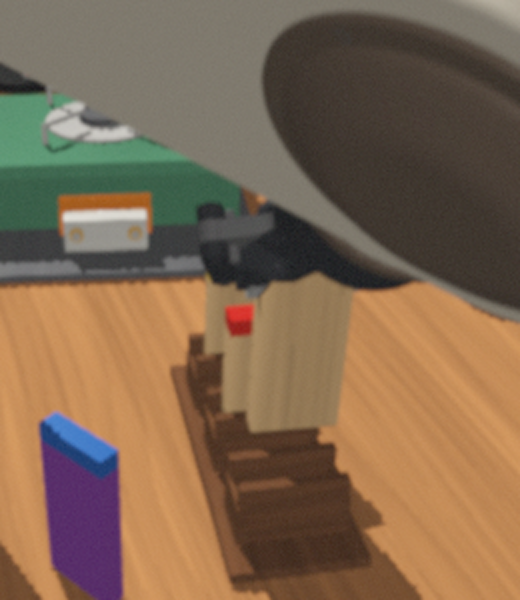

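View pics/t6.png

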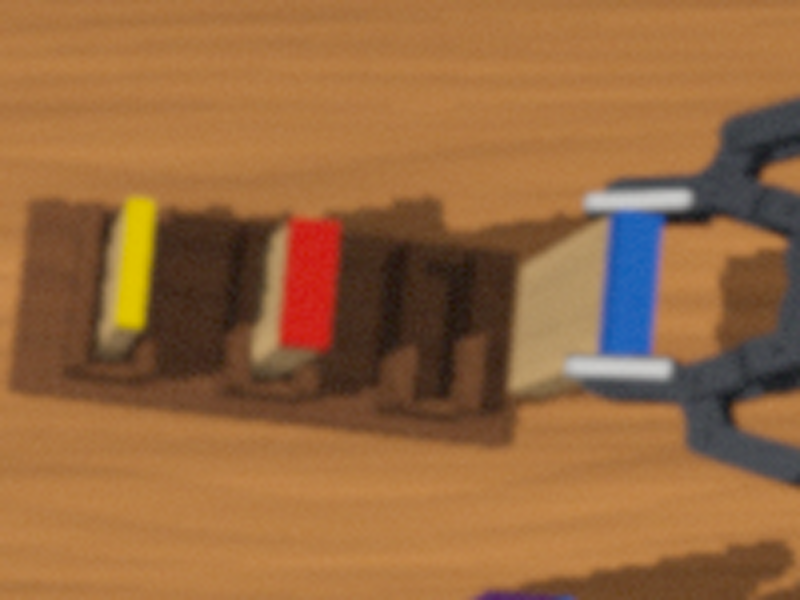

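```bash
cat > pose.py <<'E'
from h import *
from scipy.optimize import least_squares
def solve(f,g,topc,sL,sR,tcol,yaw,T=.014):
    C,D=ray(g,[topc]);D=D[0]
    bx=np.array([np.cos(yaw),np.sin(yaw),0]);by=np.array([-np.sin(yaw),np.cos(yaw),0])
    def geo(p):
        z,th=p; top=C+D*((z-C[2])/D[2]); a=by*np.sin(th)+np.array([0,0,np.cos(th)]); n=by*np.cos(th)-np.array([0,0,np.sin(th)])
        return top,a,n
    def r(p):
        top,a,n=geo(p); b=top-.1135*a-n*T/2
        q=proj(f,[b-.025*bx,b+.025*bx]); e=proj(g,[top-.1135*a+n*T/2])[0]
        return np.r_[(q-[sL,sR]).ravel(),(e[0]-tcol)]
    s=least_squares(r,[.21,0.]); top,a,n=geo(s.x); return s,top,a
E
python3 - <<'E'
from pose import *
d=pickle.load(open("f6.pkl","rb"));f,g=d["side"],d["top"]
s,top,a=solve(f,g,(498.1,190.6),(383.4,315.9),(428.4,312.4),468.4,np.radians(-9.7))
print(s.x[0],np.degrees(s.x[1]),s.fun.round(1)); print("top",(top*1000).round(1),"foot",((top-.115*a)*1000).round(1))
E
```

```text
0.21846060413394827 0.7257660103536183 [ 3.7 -0.6  1.6 -0.6 -0.7]
top [ 518.3 -332.3  218.5] foot [ 518.1 -333.8  103.5]
```

>>> jog_arm(
  moves=[
    [[0.007,0.0028,0.0073],[0,0,0],0.04],
    [[0.007,0.0028,0.0073],[0,0,0],0.04],
    [[-0.0127,0,0.012],[0,0,0],0.04],
    [[-0.0127,0,0.012],[0,0,0],0.04],
    [[0,0,0],[0,0,0],0.04],
    [[0,0,0],[0,0,0],0.04],
  ],
)

```text
time: 11.52
position: [0.5295, -0.301, 0.1599]
orientation: [-1.906, -1.609, -0.818]
force: [0.4, 0.2, -0.2]
width: 0.572
```

```bash
python3 - <<'E'
from h import *
from cell import *
delta([.5209,-.3215,.055])
f=grab_frame("side");g=grab_frame("top")
pickle.dump({"side":f,"top":g},open("f7.pkl","wb"))
a=cv2.resize(f["color"][200:400,320:470,::-1],(390,520),interpolation=cv2.INTER_CUBIC)
b=cv2.resize(g["color"][140:250,420:510,::-1],(400,489),interpolation=cv2.INTER_CUBIC)
b=np.vstack([b,np.zeros((31,400,3),np.uint8)])
cv2.imwrite("pics/st7.png",np.hstack([a,b]))
E
```

```text
t 11.52 pos [ 529.5 -301.   159.9] z [ 0.1202  0.716  -0.6877] head -9.61 F [ 0.4  0.2 -0.2] w 48.8 q [-0.93  0.55  1.26  0.59  1.91 -0.73]
shift mm (after turn) [-91.1  -4.9  56.5]
```

View pics/st7.png

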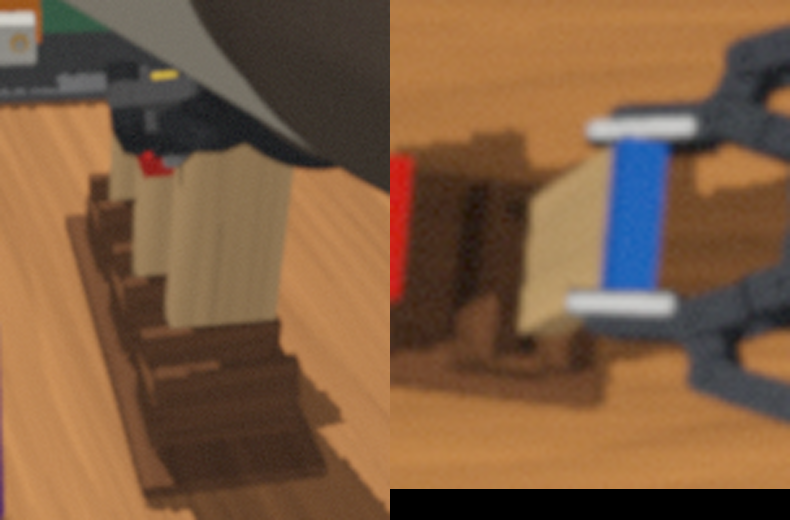

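```bash
python3 - <<'E'
from pose import *
d=pickle.load(open("f7.pkl","rb"));f,g=d["side"],d["top"]
s,top,a=solve(f,g,(475.3,188.7),(383.7,324.1),(426.4,322.1),450.3,np.radians(-9.7))
print(s.x[0],np.degrees(s.x[1]),s.fun.round(1)); print("top",(top*1000).round(1),"foot",((top-.115*a)*1000).round(1))
# where would bay centre floor opening project in side: walls
R0=np.array([534.8,-245.2])/1000; y=np.array([.134,.991]); x=np.array([.991,-.134])
im=f["color"][:,:,::-1].copy()
for yy in(-88.5,-80.5,-59.5,-51.5):
    P=[np.r_[R0+x*u/1000+y*yy/1000,.053] for u in(-30,30)]; q=proj(f,P); print(yy,q.round(1))
    cv2.line(im,tuple(q[0].astype(int)),tuple(q[1].astype(int)),(0,255,0),1)
cv2.imwrite("pics/s7c.png",cv2.resize(im[280:400,340:470],None,fx=5,fy=5,interpolation=cv2.INTER_CUBIC))
E
```

```text
0.1874089659804291 1.0503829338706472 [ 2.4  0.4  0.2 -1.  -0.3]
top [ 526.1 -312.2  187.4] foot [ 525.8 -314.3   72.4]
-88.5 [[383.7 345.2]
 [431.7 339.8]]
-80.5 [[382.2 340.7]
 [429.7 335.5]]
-59.5 [[378.5 329.6]
 [424.7 324.6]]
-51.5 [[377.1 325.5]
 [422.8 320.6]]
```

View pics/s7c.png

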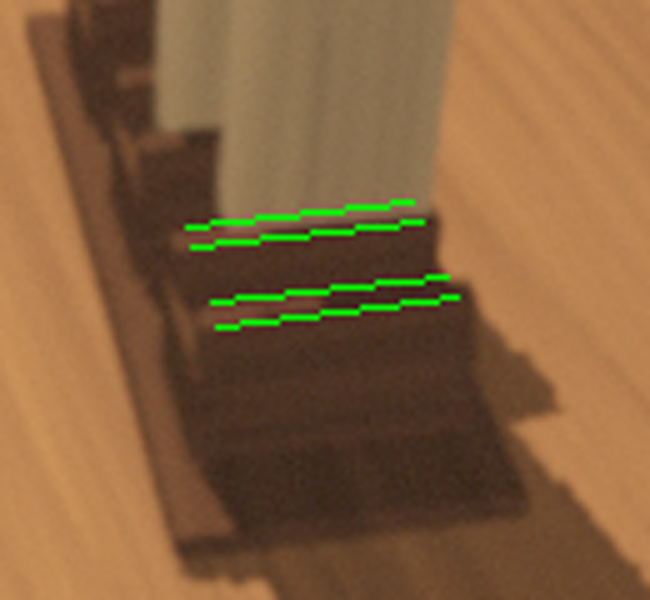

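>>> jog_arm(
  moves=[
    [[-0.0073,0.002,0.0069],[0,0,0],0.04],
    [[-0.0073,0,0.0069],[0,0,0],0.04],
    [[-0.0073,0,0.0069],[0,0,0],0.04],
    [[-0.0073,0,0.0069],[0,0,0],0.04],
    [[0,0,0],[0,0,0],0.04],
  ],
)

```text
time: 12.03
position: [0.5309, -0.3018, 0.1176]
orientation: [-1.906, -1.607, -0.818]
force: [-0.1, -0.7, -1.0]
width: 0.578
```

>>> jog_arm(
  moves=[
    [[-0.0073,0,0.0069],[0,0,0],0.04],
    [[-0.005,0,0.0047],[0,0,0],0.04],
    [[0,0,0],[0,0,0],0.04],
    [[0,0,0],[0,0,0],0.04],
  ],
)

```text
time: 12.37
position: [0.5314, -0.3023, 0.1031]
orientation: [-1.906, -1.609, -0.819]
force: [-0.4, 0.2, -0.5]
width: 0.574
```

```bash
python3 - <<'E'
from h import *
from cell import *
delta([.5209,-.3215,.055])
f=grab_frame("side");g=grab_frame("top")
a=cv2.resize(f["color"][200:400,320:470,::-1],(390,520),interpolation=cv2.INTER_CUBIC)
b=cv2.resize(g["color"][140:250,420:510,::-1],(400,489),interpolation=cv2.INTER_CUBIC)
b=np.vstack([b,np.zeros((31,400,3),np.uint8)])
cv2.imwrite("pics/st8.png",np.hstack([a,b]))
E
```

```text
t 12.37 pos [ 531.4 -302.3  103.1] z [ 0.1212  0.7155 -0.6881] head -9.64 F [-0.4  0.2 -0.5] w 49.0 q [-0.93  0.61  1.3   0.57  1.83 -0.79]
shift mm (after turn) [-49.1  -7.1  18. ]
```

View pics/st8.png

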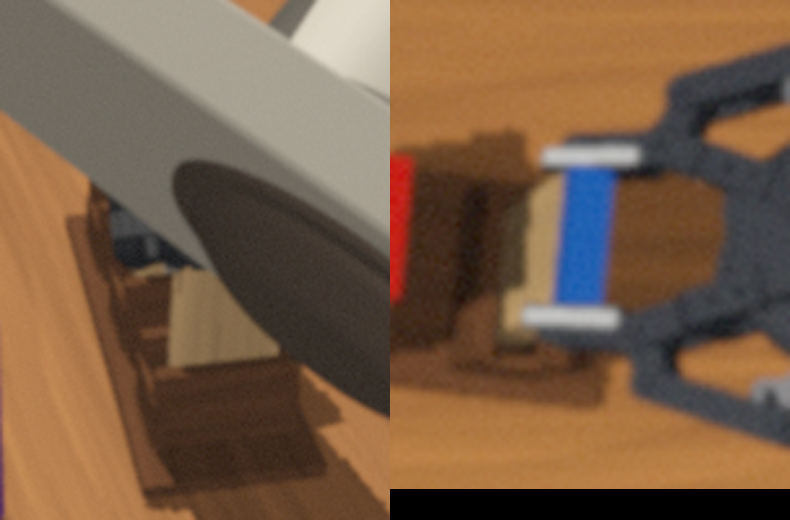

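>>> jog_arm(
  moves=[
    [[-0.0022,0,0.0021],[0,0,0],0.04],
    [[-0.0015,0,0.0014],[0,0,0],0.04],
    [[0,0,0],[0,0,0],0.04],
    [[0,0,0],[0,0,0],0.065],
    [[0,0,0],[0,0,0],0.065],
    [[0,0,0],[0,0,0],0.065],
  ],
)

```text
time: 12.97
position: [0.5315, -0.3024, 0.0985]
orientation: [-1.907, -1.61, -0.819]
force: [-0.3, -0.0, 0.3]
width: 0.765
```

>>> jog_arm(
  moves=[
    [[0,0,-0.015],[0,0,0],0.065],
    [[0,0,-0.025],[0,0,0],0.065],
    [[0,0,-0.03],[0,0,0],0.065],
    [[0,0,-0.035],[0,0,0],0.065],
    [[0,0,-0.035],[0,0,0],0.065],
    [[0,0,-0.02],[0,0,0],0.065],
    [[0,0,0],[0,0,0],0.065],
  ],
)

```text
time: 13.55
position: [0.5114, -0.4199, 0.2113]
orientation: [-1.911, -1.613, -0.82]
force: [0.5, -0.3, 0.0]
width: 0.758
```

```bash
python3 - <<'E'
from h import *
from cell import *
delta([.5209,-.3215,.055])
f=grab_frame("side");g=grab_frame("top")
pickle.dump({"side":f,"top":g},open("f9.pkl","wb"))
a=cv2.resize(f["color"][200:400,320:470,::-1],(390,520),interpolation=cv2.INTER_CUBIC)
b=cv2.resize(g["color"][140:250,420:510,::-1],(400,489),interpolation=cv2.INTER_CUBIC)
b=np.vstack([b,np.zeros((31,400,3),np.uint8)])
cv2.imwrite("pics/st9.png",np.hstack([a,b]))
E
```

```text
t 13.55 pos [ 511.4 -419.9  211.3] z [ 0.1246  0.712  -0.691 ] head -9.76 F [ 0.5 -0.3  0. ] w 64.8 q [-1.04  0.69  0.93  0.58  2.11 -0.72]
shift mm (after turn) [-44.9  -7.8 179.2]
```

View pics/st9.png

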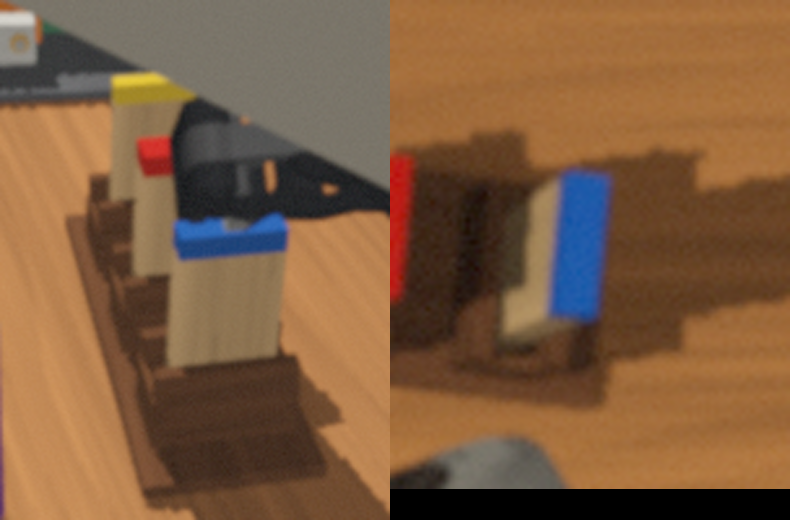

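>>> jog_arm(
  moves=[
    [[0,0,0],[0,-6.6,0],0.045],
    [[0,0,0],[0,-6.6,0],0.045],
    [[0,0,0],[0,-6.6,0],0.045],
    [[0,0,0],[0,-6.6,0],0.045],
    [[0,0,0],[0,-6.6,0],0.045],
    [[0,0,0],[0,-6.6,0],0.045],
    [[0,0,0],[0,-6.7,0],0.045],
    [[0,0,0],[0,0,-7],0.045],
  ],
)

```text
time: 14.32
position: [0.513, -0.4134, 0.2091]
orientation: [2.27, 2.167, -0.005]
force: [-0.2, 0.7, -0.3]
width: 0.531
```

>>> jog_arm(
  moves=[
    [[0,0,0],[0,0,-7],0.045],
    [[0,0,0],[0,0,-7],0.045],
    [[0,0,0],[0,0,-7],0.045],
    [[0,0,0],[0,0,-7],0.045],
    [[0,0,0],[0,0,-7],0.045],
    [[0,0,0],[0,0,-7],0.045],
    [[0,0,0],[0,0,-7],0.045],
    [[0,0,0],[0,0,-7],0.045],
  ],
)

```text
time: 14.98
position: [0.5119, -0.4155, 0.2072]
orientation: [-0.976, -2.984, -0.007]
force: [0.3, 0.5, -0.0]
width: 0.527
```

>>> jog_arm(
  moves=[
    [[0,0,0],[0,0,-7],0.045],
    [[0,0,0],[0,0,-7],0.045],
    [[0,0,0],[0,0,-7],0.045],
    [[0,0,0],[0,0,-7],0.045],
    [[0,0,0],[0,0,0],0.045],
  ],
)

```text
time: 15.4
position: [0.5119, -0.4156, 0.2073]
orientation: [-0.224, -3.133, -0.007]
force: [-0.5, 0.7, -0.2]
width: 0.528
```

```bash
python3 - <<'E'
from h import *
d=pickle.load(open("f9.pkl","rb"));f,g=d["side"],d["top"]
b=min(blobs(mask(g,"blue")|((cv2.cvtColor(g["color"],cv2.COLOR_RGB2HSV)[...,0]>100)&(cv2.cvtColor(g["color"],cv2.COLOR_RGB2HSV)[...,1]>150)&(cv2.cvtColor(g["color"],cv2.COLOR_RGB2HSV)[...,2]>70)).astype(np.uint8)),key=lambda b:np.hypot(*(b[1]-[463,195])))
W=onz(g,np.argwhere(b[2])[:,::-1],.123)[:,:2].astype(np.float32)*1000
r=cv2.minAreaRect(W);print(b[1],r)
delta([r[0][0]/1000,r[0][1]/1000,.211],82.3)
E
```

```text
[462.27027027 195.0777027 ] ((526.5479125976562, -313.07110595703125), (14.724034309387207, 49.858760833740234), 82.65587615966797)
t 15.4 pos [ 511.9 -415.6  207.3] z [-6.0e-04  4.5e-03 -1.0e+00] head 81.82 F [-0.5  0.7 -0.2] w 45.1 q [-0.8   0.34  1.26  0.    1.55 -2.23]
turn tool z -0.4804939341441923
shift mm (after turn) [ -0.8 103.6  -3.3]
```

>>> jog_arm(
  moves=[
    [[0,0.0256,0],[0,0,-0.7],0.045],
    [[0,0.0256,0],[0,0,0],0.045],
    [[0,0.0256,0],[0,0,0],0.045],
    [[0,0.0256,0],[0,0,0],0.045],
    [[0,0,0],[0,0,0],0.045],
    [[0,0,0],[0,0,0],0.045],
  ],
)

```text
time: 15.9
position: [0.5266, -0.3137, 0.2085]
orientation: [-0.22, -3.134, -0.006]
force: [0.5, -0.4, -0.6]
width: 0.527
```

```bash
python3 -c "
from h import *
delta([.5265,-.3131,.094],82.6)"
```

```text
t 15.9 pos [ 526.6 -313.7  208.5] z [ 2.0e-04  3.6e-03 -1.0e+00] head 81.98 F [ 0.5 -0.4 -0.6] w 45.0 q [-0.66  0.24  1.38  0.    1.53 -2.1 ]
turn tool z -0.617630625212513
shift mm (after turn) [1.000e-01 2.000e-01 1.145e+02]
```

>>> jog_arm(
  moves=[
    [[0,0,0.03],[0,0,-0.6],0.045],
    [[0,0,0.03],[0,0,0],0.045],
    [[0,0,0.025],[0,0,0],0.045],
    [[0,0,0.016],[0,0,0],0.045],
    [[0,0,0.008],[0,0,0],0.045],
    [[0,0,0.005],[0,0,0],0.045],
    [[0,0,0],[0,0,0],0.03],
    [[0,0,0],[0,0,0],0.02],
  ],
)

```text
time: 16.57
position: [0.5268, -0.3154, 0.0956]
orientation: [0.202, 3.134, 0.004]
force: [0.2, -0.1, 0.8]
width: 0.254
```

>>> jog_arm(
  moves=[
    [[0,0,0],[0,0,0],0.012],
    [[0,0,0],[0,0,0],0.005],
    [[0,0,0],[0,0,0],0.005],
    [[0,0,0],[0,0,0],0.005],
    [[0,0,0],[0,0,0],0.005],
  ],
  newtons=50,
)

```text
time: 16.98
position: [0.527, -0.3154, 0.0961]
orientation: [0.201, 3.133, 0.003]
force: [0.1, 0.7, 6.0]
width: 0.158
```

```bash
python3 -c "
from h import *
delta([.5265,-.3131,.094],82.6)"
```

```text
t 16.98 pos [ 527.  -315.4   96.1] z [ 0.0022  0.0019 -1.    ] head 82.65 F [0.1 0.7 6. ] w 13.5 q [-0.67  0.31  1.52  0.    1.31 -2.11]
turn tool z 0.05025808812118271
shift mm (after turn) [0.8 2.2 2.1]
```

>>> jog_arm(
  moves=[
    [[0,0,-0.01],[0,0,0],0.005],
    [[0,0,-0.02],[0,0,0],0.005],
    [[0,0,-0.025],[0,0,0],0.005],
    [[0,0,-0.03],[0,0,0],0.005],
    [[0,0,-0.03],[0,0,0],0.005],
    [[0,0,-0.025],[0,0,0],0.005],
    [[0,0,0],[0,0,2.8],0.005],
    [[0,0,0],[0,0,2.8],0.005],
  ],
)

```text
time: 17.65
position: [0.5268, -0.3157, 0.2377]
orientation: [0.357, 3.118, 0.002]
force: [0.4, -0.4, -1.0]
width: 0.156
```

```bash
python3 -c "
from h import *
delta([.5081,.0998,.236],77)"
```

```text
t 17.65 pos [ 526.8 -315.7  237.7] z [ 0.0034  0.0011 -1.    ] head 76.94 F [ 0.4 -0.4 -1. ] w 13.3 q [-0.67  0.23  1.33  0.    1.58 -2.01]
turn tool z -0.059085515077839545
shift mm (after turn) [111.7 400.6   2.1]
```

>>> jog_arm(
  moves=[
    [[0.005,0.018,0],[0,0,0],0.005],
    [[0.008,0.0286,0],[0,0,0],0.005],
    [[0.008,0.0286,0],[0,0,0],0.005],
    [[0.008,0.0286,0],[0,0,0],0.005],
    [[0.008,0.0286,0],[0,0,0],0.005],
    [[0.008,0.0286,0],[0,0,0],0.005],
    [[0.008,0.0286,0],[0,0,0],0.005],
    [[0.008,0.0286,0],[0,0,0],0.005],
  ],
)

```text
time: 18.32
position: [0.5155, -0.0877, 0.2366]
orientation: [0.354, 3.121, 0.005]
force: [0.5, 0.4, -0.9]
width: 0.158
```

>>> jog_arm(
  moves=[
    [[0.008,0.0286,0],[0,0,0],0.005],
    [[0.008,0.0286,0],[0,0,0],0.005],
    [[0.008,0.0286,0],[0,0,0],0.005],
    [[0.008,0.0286,0],[0,0,0],0.005],
    [[0.008,0.0286,0],[0,0,0],0.005],
    [[0.008,0.026,0],[0,0,0],0.005],
    [[0.002,0.006,0],[0,0,0],0.005],
    [[0,0,0],[0,0,0],0.005],
  ],
)

```text
time: 18.98
position: [0.506, 0.0942, 0.237]
orientation: [0.35, 3.121, 0.006]
force: [0.3, -1.2, -0.3]
width: 0.152
```

```bash
python3 - <<'E'
from h import *
from cell import *
delta([.5081,.0998,.146],77)
f=grab_frame("side");g=grab_frame("top")
pickle.dump({"side":f,"top":g},open("f10.pkl","wb"))
a=cv2.resize(f["color"][60:260,220:420,::-1],(400,400),interpolation=cv2.INTER_CUBIC)
b=cv2.resize(g["color"][120:280,140:300,::-1],(400,400),interpolation=cv2.INTER_CUBIC)
cv2.imwrite("pics/st10.png",np.hstack([a,b]))
E
```

```text
t 18.98 pos [506.   94.2 237. ] z [ 0.0013  0.0036 -1.    ] head 77.2 F [ 0.3 -1.2 -0.3] w 13.0 q [ 0.03  0.02  1.57  0.    1.55 -1.32]
turn tool z 0.20227282110117528
shift mm (after turn) [-0.7  5.6 91. ]
```

View pics/st10.png

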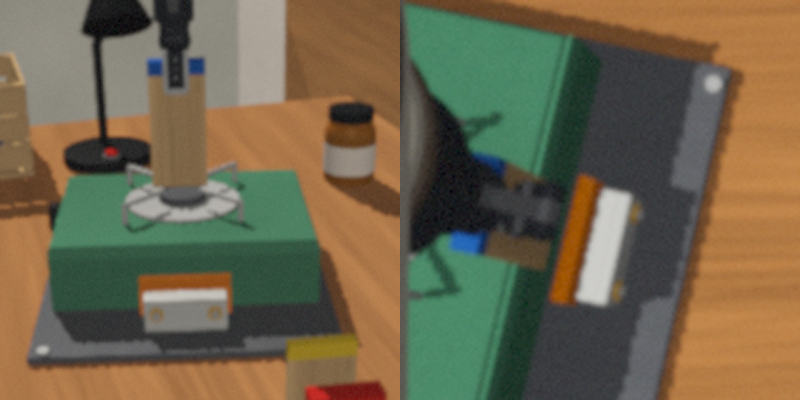

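>>> jog_arm(
  moves=[
    [[0,0,0.015],[0,0,0],0.005],
    [[0,0,0.025],[0,0,0],0.005],
    [[0,0,0.025],[0,0,0],0.005],
    [[0,0,0.015],[0,0,0],0.005],
    [[0,0,0.007],[0,0,0],0.005],
    [[0,0,0],[0,0,0],0.005],
    [[0,0,0],[0,0,0],0.005],
  ],
)

```text
time: 19.67
position: [0.5068, 0.0922, 0.15]
orientation: [0.355, 3.121, 0.005]
force: [0.7, -0.5, 0.2]
width: 0.156
```

```bash
python3 - <<'E'
from h import *
from cell import *
delta([.5081,.0998,.146],77)
f=grab_frame("side");g=grab_frame("top")
pickle.dump({"side":f,"top":g},open("f11.pkl","wb"))
a=cv2.resize(f["color"][60:260,220:420,::-1],(400,400),interpolation=cv2.INTER_CUBIC)
b=cv2.resize(g["color"][150:270,160:280,::-1],(400,400),interpolation=cv2.INTER_CUBIC)
cv2.imwrite("pics/st11.png",np.hstack([a,b]))
E
```

```text
t 19.67 pos [506.8  92.2 150. ] z [ 0.0011  0.0033 -1.    ] head 77.0 F [ 0.7 -0.5  0.2] w 13.4 q [ 0.03  0.07  1.7   0.    1.38 -1.32]
turn tool z 0.003846170376164082
shift mm (after turn) [0.4 7.7 4. ]
```

View pics/st11.png

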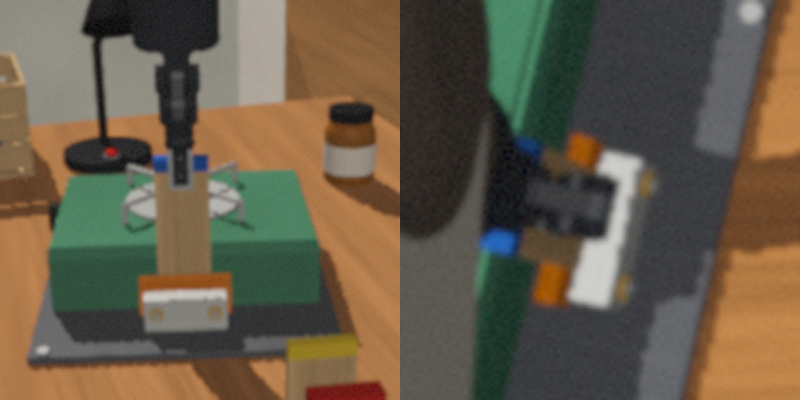

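>>> jog_arm(
  moves=[
    [[0,0,0.004],[0,0,0],0.005],
    [[0,0.006,0],[0,0,0],0.005],
    [[0,0.006,0],[0,0,0],0.005],
    [[0,0.005,0],[0,0,0],0.005],
    [[0,0.003,0],[0,0,0],0.005],
    [[0,0.002,0],[0,0,0],0.005],
    [[0,0,0],[0,0,0],0.005],
    [[0,0,0],[0,0,0],0.005],
  ],
)

```text
time: 20.43
position: [0.5113, 0.1145, 0.1452]
orientation: [0.353, 3.122, 0.005]
force: [-0.8, 0.7, -0.1]
width: 0.156
```

```bash
cat >> h.py <<'E'
def cr():
    from cell import read_state
    s=read_state(); p=s["position"]-[.5137,.1242,0]; v=np.array([.9742,-.2258]);n=np.array([.2258,.9742])
    print("t",round(s["time"],2),"cradle x,y,z mm",(p[:2]@v*1000).round(1),(p[:2]@n*1000).round(1),(p[2]*1000).round(1),"F along",(s["force"][:2]@v).round(1),"n",(s["force"][:2]@n).round(1),"z",s["force"][2].round(1),"torque",s["wrist_torque"].round(2),"w",round(s["width"]*85.4,1))
E
python3 -c "
from h import *
cr()"
```

```text
t 20.43 cradle x,y,z mm -0.2 -10.0 145.2 F along -0.9 n 0.5 z -0.1 torque [0.06 0.03 0.01] w 13.4
```

>>> jog_arm(
  moves=[
    [[0,0.0015,0],[0,0,0],0.005],
    [[0,0,0],[0,0,0],0.005],
    [[0,0,0],[0,0,0],0.005],
  ],
)

```text
time: 20.68
position: [0.5117, 0.1157, 0.1453]
orientation: [0.354, 3.121, 0.005]
force: [-0.7, -0.3, -0.2]
width: 0.155
```

```bash
python3 -c "
from h import *
cr()"
```

```text
t 20.68 cradle x,y,z mm -0.1 -8.7 145.3 F along -0.6 n -0.5 z -0.2 torque [0.03 0.07 0.  ] w 13.2
```

>>> jog_arm(
  moves=[
    [[0,0.001,0],[0,0,0],0.005],
    [[0,0,0],[0,0,0],0.005],
    [[0,0,0],[0,0,0],0.005],
  ],
)

```text
time: 20.93
position: [0.5118, 0.1168, 0.1452]
orientation: [0.354, 3.121, 0.005]
force: [-0.3, -0.3, -0.7]
width: 0.152
```

```bash
python3 -c "
from h import *
cr()"
```

```text
t 20.93 cradle x,y,z mm -0.1 -7.7 145.2 F along -0.2 n -0.4 z -0.7 torque [-0.02  0.02 -0.01] w 13.0
```

>>> jog_arm(
  moves=[
    [[0,0.001,0],[0,0,0],0.005],
    [[0,0,0],[0,0,0],0.005],
    [[0,0,0],[0,0,0],0.005],
  ],
)

```text
time: 21.18
position: [0.5121, 0.1177, 0.1453]
orientation: [0.354, 3.121, 0.005]
force: [-0.8, -1.0, -0.2]
width: 0.156
```

```bash
python3 -c "
from h import *
cr()"
```

```text
t 21.18 cradle x,y,z mm -0.1 -6.7 145.3 F along -0.5 n -1.2 z -0.2 torque [-0.33  0.04 -0.01] w 13.3
```

>>> jog_arm(
  moves=[
    [[0,0.001,0],[0,0,0],0.005],
    [[0,0,0],[0,0,0],0.005],
    [[0,0,0],[0,0,0],0.005],
  ],
)

```text
time: 21.43
position: [0.5123, 0.1183, 0.1453]
orientation: [0.354, 3.122, 0.004]
force: [-1.4, -5.1, 2.2]
width: 0.156
```

```bash
python3 -c "
from h import *
cr()"
```

```text
t 21.43 cradle x,y,z mm -0.1 -6.1 145.3 F along -0.2 n -5.3 z 2.2 torque [-1.38  0.31  0.04] w 13.3
```

>>> jog_arm(
  moves=[
    [[0,-0.0006,0.002],[0,0,0],0.005],
    [[0,0,0.003],[0,0,0],0.005],
    [[0,0,0.003],[0,0,0],0.005],
    [[0,0,0],[0,0,0],0.005],
    [[0,0,0],[0,0,0],0.005],
  ],
)

```text
time: 21.85
position: [0.5119, 0.1181, 0.1367]
orientation: [-0.354, -3.121, -0.005]
force: [-0.3, -4.7, -2.2]
width: 0.155
```

```bash
python3 -c "
from h import *
cr()"
```

```text
t 21.85 cradle x,y,z mm -0.3 -6.4 136.7 F along 0.8 n -4.7 z -2.2 torque [-1.02  0.12  0.01] w 13.3
```

>>> jog_arm(
  moves=[
    [[0,0,0.002],[0,0,0],0.005],
    [[0,0,0.002],[0,0,0],0.005],
    [[0,0,0],[0,0,0],0.005],
    [[0,0,0],[0,0,0],0.005],
  ],
)

```text
time: 22.18
position: [0.5121, 0.1181, 0.133]
orientation: [-0.354, -3.121, -0.005]
force: [-0.1, -5.8, -3.4]
width: 0.152
```

```bash
python3 -c "
from h import *
cr()"
```

```text
t 22.18 cradle x,y,z mm -0.2 -6.3 133.0 F along 1.2 n -5.6 z -3.4 torque [-1.24  0.03  0.02] w 13.0
```

>>> jog_arm(
  moves=[
    [[0,-0.0006,0.001],[0,0,0],0.005],
    [[0,0,0.002],[0,0,0],0.005],
    [[0,0,0],[0,0,0],0.005],
    [[0,0,0],[0,0,0],0.005],
  ],
)

```text
time: 22.52
position: [0.512, 0.1178, 0.1301]
orientation: [0.354, 3.122, 0.006]
force: [0.1, -2.0, -0.8]
width: 0.157
```

```bash
python3 -c "
from h import *
cr()"
```

```text
t 22.52 cradle x,y,z mm -0.2 -6.6 130.1 F along 0.6 n -1.9 z -0.8 torque [-0.45 -0.02  0.01] w 13.4
```

>>> jog_arm(
  moves=[
    [[0,0,0.002],[0,0,0],0.005],
    [[0,0,0.001],[0,0,0],0.005],
    [[0,0,0],[0,0,0],0.005],
    [[0,0,0],[0,0,0],0.005],
  ],
)

```text
time: 22.85
position: [0.5123, 0.1177, 0.1275]
orientation: [0.354, 3.121, 0.006]
force: [0.1, -2.0, 1.9]
width: 0.151
```

```bash
python3 -c "
from h import *
cr()"
```

```text
t 22.85 cradle x,y,z mm 0.1 -6.6 127.5 F along 0.5 n -1.9 z 1.9 torque [-0.47  0.    0.05] w 12.9
```

>>> jog_arm(
  moves=[
    [[0,0,0.002],[0,0,0],0.005],
    [[0,0,0.001],[0,0,0],0.005],
    [[0,0,0],[0,0,0],0.005],
    [[0,0,0],[0,0,0],0.005],
  ],
)

```text
time: 23.18
position: [0.5122, 0.1176, 0.1243]
orientation: [0.354, 3.121, 0.006]
force: [0.8, -1.3, 2.1]
width: 0.158
```

```bash
python3 -c "
from h import *
cr()"
```

```text
t 23.18 cradle x,y,z mm 0.0 -6.7 124.3 F along 1.1 n -1.1 z 2.1 torque [-0.5  -0.25  0.05] w 13.5
```

>>> jog_arm(
  moves=[
    [[0,0,0.002],[0,0,0],0.005],
    [[0,0,0.002],[0,0,0],0.005],
    [[0,0,0],[0,0,0],0.005],
    [[0,0,0],[0,0,0],0.005],
  ],
)

```text
time: 23.52
position: [0.512, 0.1177, 0.12]
orientation: [-0.354, -3.121, -0.005]
force: [1.2, -1.4, -1.9]
width: 0.151
```

```bash
python3 -c "
from h import *
cr()"
```

```text
t 23.52 cradle x,y,z mm -0.2 -6.7 120.0 F along 1.5 n -1.0 z -1.9 torque [-0.33 -0.44  0.02] w 12.9
```

```bash
python3 - <<'E'
from h import *
from cell import *
f=grab_frame("side");g=grab_frame("top")
pickle.dump({"side":f,"top":g},open("f12.pkl","wb"))
a=cv2.resize(f["color"][130:230,260:360,::-1],(400,400),interpolation=cv2.INTER_CUBIC)
b=cv2.resize(g["color"][170:260,180:270,::-1],(400,400),interpolation=cv2.INTER_CUBIC)
g0=pickle.load(open("f0.pkl","rb"))["top"]
b0=cv2.resize(g0["color"][170:260,180:270,::-1],(400,400),interpolation=cv2.INTER_CUBIC)
cv2.imwrite("pics/st12.png",cv2.resize(np.hstack([a,b]),None,fx=1,fy=1))
# orange left edge shift vs before
from cr import *
I0=cv2.GaussianBlur(g0["color"],(3,3),0).astype(float);I1=cv2.GaussianBlur(g["color"],(3,3),0).astype(float)
for r in list(range(193,201,2))+list(range(222,238,2)):
    c=int(205.3-(r-150)*.245); print(r,cross(I0[r,:,0],98,c+8,c+24,True),cross(I1[r,:,0],98,c+8,c+24,True), "white",cross(I0[r,:,2],100,c+14,c+34,True),cross(I1[r,:,2],100,c+14,c+34,True))
E
```

```text
193 210.0 210.6 white None None
195 209.4516129032258 210.3 white 220.875 None
197 208.94117647058823 209.92857142857142 white 219.54166666666666 220.57142857142858
199 208.37142857142857 209.53571428571428 white 218.7058823529412 220.04761904761904
222 203.03030303030303 203.25 white 213.41379310344828 214.66666666666666
224 202.52941176470588 202.4 white 213.20754716981133 214.23076923076923
226 202.0909090909091 201.85714285714286 white 212.6 213.1315789473684
228 201.6 201.64705882352942 white 211.9 212.32692307692307
230 201.17142857142858 201.74193548387098 white 211.48214285714286 211.78
232 200.6764705882353 201.37142857142857 white 211.17307692307693 211.20754716981133
234 200.21212121212122 201.05555555555554 white 210.87234042553192 210.8653846153846
236 199.7058823529412 200.45714285714286 white 210.27083333333334 210.52941176470588
```

View pics/st12.png

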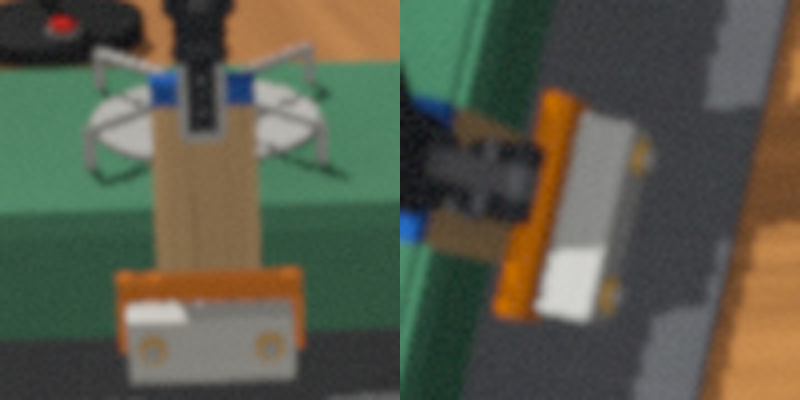

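>>> jog_arm(
  moves=[
    [[0,0,0.002],[0,0,0],0.005],
    [[0,0,0.002],[0,0,0],0.005],
    [[0,0,0.002],[0,0,0],0.005],
    [[0,0,0],[0,0,0],0.005],
    [[0,0,0],[0,0,0],0.005],
  ],
)

```text
time: 24.03
position: [0.5119, 0.1177, 0.1139]
orientation: [-0.354, -3.121, -0.005]
force: [1.5, -1.0, -1.9]
width: 0.155
```

```bash
python3 -c "
from h import *
cr()"
```

```text
t 24.03 cradle x,y,z mm -0.2 -6.8 113.9 F along 1.7 n -0.6 z -1.9 torque [-0.32 -0.28  0.02] w 13.2
```

>>> jog_arm(
  moves=[
    [[0,0,0.002],[0,0,0],0.005],
    [[0,0,0.002],[0,0,0],0.005],
    [[0,0,0.002],[0,0,0],0.005],
    [[0,0,0.002],[0,0,0],0.005],
    [[0,0,0],[0,0,0],0.005],
  ],
)

```text
time: 24.45
position: [0.5119, 0.1177, 0.1057]
orientation: [-0.354, -3.121, -0.005]
force: [1.1, -0.0, -3.4]
width: 0.158
```

```bash
python3 -c "
from h import *
cr()"
```

```text
t 24.45 cradle x,y,z mm -0.3 -6.7 105.7 F along 1.1 n 0.2 z -3.4 torque [-0.3  -0.33  0.01] w 13.5
```

>>> jog_arm(
  moves=[
    [[0,0,0.002],[0,0,0],0.005],
    [[0,0,0.002],[0,0,0],0.005],
    [[0,0,0.002],[0,0,0],0.005],
    [[0,0,0.001],[0,0,0],0.005],
    [[0,0,0],[0,0,0],0.005],
    [[0,0,0],[0,0,0],0.005],
  ],
)

```text
time: 24.95
position: [0.5119, 0.1177, 0.0988]
orientation: [-0.354, -3.121, -0.005]
force: [1.6, -0.2, -3.2]
width: 0.154
```

```bash
python3 -c "
from h import *
cr()"
```

```text
t 24.95 cradle x,y,z mm -0.3 -6.7 98.8 F along 1.6 n 0.1 z -3.2 torque [-0.17 -0.35  0.07] w 13.1
```

>>> jog_arm(
  moves=[
    [[0,0,0.001],[0,0,0],0.005],
    [[0,0,0.001],[0,0,0],0.005],
    [[0,0,0],[0,0,0],0.005],
    [[0,0,0],[0,0,0],0.005],
  ],
)

```text
time: 25.28
position: [0.5121, 0.1177, 0.0972]
orientation: [0.354, 3.121, 0.005]
force: [1.2, -0.9, 0.7]
width: 0.157
```

```bash
python3 -c "
from h import *
cr()"
```

```text
t 25.28 cradle x,y,z mm -0.1 -6.7 97.2 F along 1.4 n -0.6 z 0.7 torque [-0.3  -0.17  0.02] w 13.4
```

>>> jog_arm(
  moves=[
    [[0,0,0.001],[0,0,0],0.005],
    [[0,0,0],[0,0,0],0.005],
    [[0,0,0],[0,0,0],0.005],
  ],
)

```text
time: 25.53
position: [0.5121, 0.1177, 0.0962]
orientation: [0.354, 3.121, 0.005]
force: [1.5, -1.5, 1.5]
width: 0.151
```

```bash
python3 -c "
from h import *
cr()"
```

```text
t 25.53 cradle x,y,z mm -0.1 -6.7 96.2 F along 1.8 n -1.1 z 1.5 torque [-0.33 -0.15  0.06] w 12.9
```

>>> jog_arm(
  moves=[
    [[0,0,0.001],[0,0,0],0.005],
    [[0,0,0],[0,0,0],0.005],
    [[0,0,0],[0,0,0],0.005],
  ],
)

```text
time: 25.78
position: [0.5123, 0.1177, 0.096]
orientation: [0.354, 3.121, 0.005]
force: [-3.2, -2.4, 14.2]
width: 0.153
```

```bash
python3 -c "
from h import *
cr()"
```

```text
t 25.78 cradle x,y,z mm 0.1 -6.6 96.0 F along -2.6 n -3.1 z 14.2 torque [-0.42  0.65  0.02] w 13.1
```

>>> jog_arm(
  moves=[
    [[0,0,0],[0,0,0],0.02],
    [[0,0,0],[0,0,0],0.028],
    [[0,0,0],[0,0,0],0.028],
    [[0,0,0],[0,0,0],0.028],
  ],
)

```text
time: 26.12
position: [0.5119, 0.1178, 0.095]
orientation: [-0.354, -3.121, -0.005]
force: [-0.1, -0.1, 0.6]
width: 0.326
```

>>> jog_arm(
  moves=[
    [[0,0,-0.01],[0,0,0],0.028],
    [[0,0,-0.02],[0,0,0],0.028],
    [[0,0,-0.03],[0,0,0],0.028],
    [[0,0,-0.04],[0,0,0],0.028],
    [[0,0,-0.03],[0,0,0],0.028],
    [[-0.03,0,0],[0,0,0],0.028],
    [[-0.035,0,0],[0,0,0],0.028],
    [[-0.035,0,0],[0,0,0],0.028],
  ],
)

```text
time: 26.78
position: [0.6106, 0.0948, 0.2272]
orientation: [0.353, 3.119, 0.006]
force: [0.7, 0.1, 0.1]
width: 0.326
```

```bash
python3 - <<'E'
from h import *
from cell import *
cr()
f=grab_frame("side");g=grab_frame("top")
pickle.dump({"side":f,"top":g},open("f13.pkl","wb"))
cv2.imwrite("pics/s13.png",f["color"][:,:,::-1]);cv2.imwrite("pics/t13.png",g["color"][:,:,::-1])
cv2.imwrite("pics/st13.png",np.hstack([cv2.resize(f["color"][130:230,260:360,::-1],(400,400),interpolation=cv2.INTER_CUBIC),cv2.resize(g["color"][170:260,180:270,::-1],(400,400),interpolation=cv2.INTER_CUBIC)]))
E
```

```text
t 26.78 cradle x,y,z mm 101.1 -6.8 227.2 F along 0.7 n 0.2 z 0.1 torque [-0.02 -0.02  0.01] w 27.8
```

View pics/s13.png

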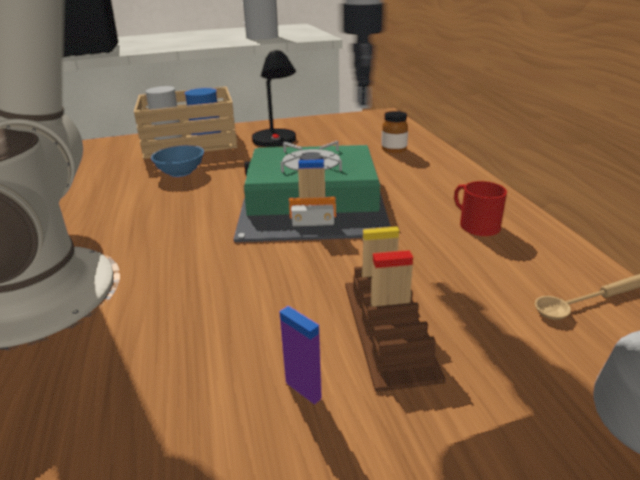

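View pics/t13.png

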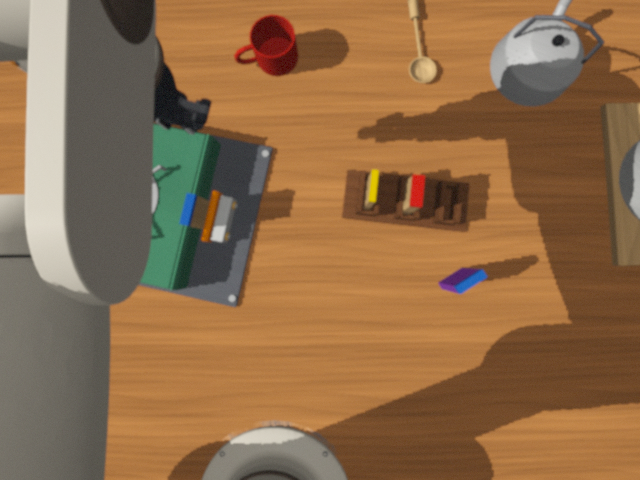

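View pics/st13.png

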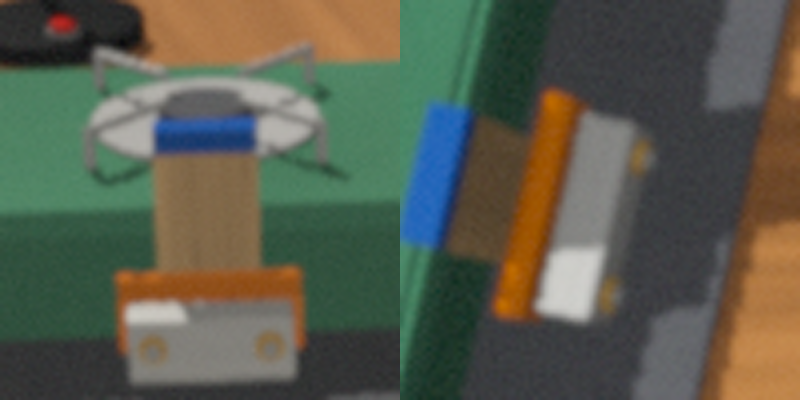

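```bash
python3 - <<'E'
from h import *
d=pickle.load(open("f13.pkl","rb"));f,g=d["side"],d["top"]; d0=pickle.load(open("f0.pkl","rb"))
def hs(g,lo): 
    h=cv2.cvtColor(g["color"],cv2.COLOR_RGB2HSV); return ((h[...,0]>100)&(h[...,0]<125)&(h[...,1]>130)&(h[...,2]>60)).astype(np.uint8)
b=min(blobs(hs(g,0)),key=lambda b:np.hypot(*(b[1]-[188,210])))
s=min(blobs(hs(f,0)),key=lambda b:np.hypot(*(b[1]-[311,163]))); print("side",s[0],s[1])
W=onz(g,np.argwhere(b[2])[:,::-1],.123)[:,:2].astype(np.float32)*1000
r=cv2.minAreaRect(W);print(b[0],b[1],r)
c=np.array(r[0])/1000-[.5137,.1242]; print("cradle x,y",c@[.9742,-.2258],c@[.2258,.9742])
v=np.array([.9742,-.2258])*.025; n=np.array([.2258,.9742])*.007
P=np.array([.5137,.1242])-n
for z in(.123,.111): print(z,proj(f,[np.r_[P-n-v,z],np.r_[P-n+v,z]]).round(1), proj(f,[np.r_[P+n,z]]).round(1))
for nm,t in(("yellow",(374,185)),("red",(418,190))):
  for k in(d0,d): print(nm,min(blobs(mask(k["top"],nm)),key=lambda b:np.hypot(*(b[1]-t)))[1].round(1))
E
```

```text
side [299 159  24   9 174] [310.82183908 162.90229885]
[180 193  17  33 336] [187.63988095 208.89880952] ((512.2386474609375, 115.97974395751953), (16.722137451171875, 50.50996398925781), 76.50967407226562)
cradle x,y 0.0004324841708373607 -0.008338146839904798
0.123 [[297.5 162.2]
 [323.9 161.3]] [[310.7 159.1]]
0.111 [[297.8 168.1]
 [324.1 167.3]] [[310.9 165. ]]
yellow [373.8 185.4]
yellow [373.8 185.2]
red [418.5 190.4]
red [417.6 190.6]
```

```bash
python3 -c "
from cell import *
print(sign_off())"
```

```text
the job is handed in; nothing more can be done
None
```

The 14 mm (blue) spacer is in the gap, fully down, upright and gripped by the keeper. I handed the job in at about 27 s. I measured the gap in the pictures as about 12 mm, so I tried the blue spacer first. It fitted, so I never tried the 10 and 18 mm ones.

**Mishap:** on the first carry I lifted the blue spacer too low. It hit the red one, slipped out of the gripper and came to rest leaning against the outside of the rack. I picked it up by its edges, stood it back in its bay, took it again across the thickness and carried it over higher.

**Fit:**
- I brought the foot against the stove's face and felt contact there at about 5 N.
- I slid the spacer down with light forces, up to about 3.5 N vertically. Some of those readings had a sign I did not expect; I put that down to the arm settling between steps.
- In the pictures the keeper's edge moved back, unevenly along its length, by about 1 pixel (1.6 to 1.8 mm) at most.
- The push rose to 14 N at the same tool height as when the spacer stood on the rack floor, so it is on the plate.

**Last checks:**
- The spacer is 0.4 mm from midway along the keeper, with its top at the expected height.
- Its measured centre was 1.3 mm off the expected line towards the keeper. The colour mask also catches part of the front of the band, so this may not be real.
- The yellow and red spacers are standing in the rack. The red one shifted about 1.5 mm within its bay from the bump.
- Nothing else in the pictures had visibly moved, and the gripper was clear at hand-in.

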